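# Ready the clockwork fallout sampler: pin, load and wind it

### The job

Get the clockwork dust-fallout sampler ready to be carried to its site, its carousel locked so that the wound spring cannot drive it. First turn its carousel by the upright post until the hole in its lug stands over the hole in the base's lug, and push the red-headed locking pin from its stow hole down through both until its collar is home; only then wind the brass key clockwise, a part turn at a time, until it comes up against its stop. Turn every beaker draining mouth-down on the white paper mouth-up and stand one in each carousel pocket, down flat on its floor (in any order with the winding); leave the pin in, and leave the pen, bottle and dish where they are.

Things in the scene. Friction and masses are not known exactly. Their poses are not given: they have to be found in the camera images.
- sampler: Clockwork sampler, fixed; origin on the table under its vertical axis, z up. Grey round base, radius 100 mm, top 45 mm high, with two lugs, each with a 13 mm vertical hole 122 mm from the axis: lock lug (33 mm thick) at 200 degrees from its x axis, top 45 mm high; stow lug at 235, top 60 mm high. Aluminium carousel on it, top 57 mm high; a fixed column, radius 17, height 131 mm, carries the key.
- carousel (a joint): Turn of the carousel about the sampler's vertical axis, in rad, counter-clockwise from above positive, free from -1.1 to 0.3 and stays where it is left (friction 0.04 N m). At 0 its lug's hole stands exactly over the hole in the base's lock lug.
- carousel_hole (a point): Centre of the 13 mm hole in the carousel's lug (7 mm thick, with a red dot beside it), at the carousel's top face, 57 mm high and 122 mm from the axis.
- lock_hole (a point): Centre of the mouth of the hole in the base's lock lug, 45 mm high; z up. The carousel's lug passes 5 mm above it.
- stow_hole (a point): Centre of the mouth of the stow hole, 60 mm high, where the pin is parked at the start.
- handle (a point): Grip point of the carousel's upright handle post (14 mm thick, black 18 mm top), 28 mm above the carousel's top face and 14 mm below the post's end, 88 mm from the axis, at 320 degrees on the carousel (sampler frame, carousel at 0). Grip or push it to turn the carousel.
- lock_pin: Locking pin, 71 mm long, upright. Origin at its tapered tip, z to its head: shank 10 mm thick to z = 40 mm (first 10 mm tapered), 20 mm collar to 43 mm, red round head 24 mm thick to 71 mm. Starts parked in the stow hole, collar on the lug. Home in the lock hole, its collar rests on the carousel's lug and its tip is 28 mm below point lock_hole.
- winder (a joint): Winding of the spring, in rad: 0 run down, 7.0 fully wound, against its stop. Grows as the key turns clockwise from above. Takes 0.09 N m of ratchet drag plus 0.010 N m per rad of spring; stays where it is let go.
- key_grip (a point): Middle of the brass wing key on the column's top, on the sampler's axis, 151 mm high; its x axis runs along the wings (56 mm long), its y axis across them (8 mm thick, grip here). The wings reach from 137 to 165 mm above the table. It turns with the key.
- pad: White blotting paper, 190 x 160 x 3 mm, fixed, on which the beakers stand at the start; origin under its centre. The bench ends 352 mm ahead of the robot's base axis (front edge) and 399 mm to its right.
- bioprinter: Large fixed printer on the left: base about 80 mm high, its right side 292 mm from its origin towards -y, its front about 205 mm towards -x; black tower 530 mm high, 47 to 157 mm from the origin in x and -150 to -292 mm in y.
- mini_centrifuge: Fixed white mini centrifuge behind the work, its front 85 mm from its origin towards -x, body under 130 mm high, open lid at its back higher.
- beaker_a: Clear 100 ml beaker, 52 mm wide at the lip, 69 mm high, 48 mm where the fingers close along its own x or y axis; acts as solid. Origin at the centre of its MOUTH, z axis from mouth to closed bottom: starts mouth-down on the paper (z axis up, origin 3 mm high); mouth up its z axis points down. On its side it rests with its axis 24 mm up and does not roll. Absent in some starts.
- beaker_b: Clear 100 ml beaker, 52 mm wide at the lip, 69 mm high, 48 mm where the fingers close along its own x or y axis; acts as solid. Origin at the centre of its MOUTH, z axis from mouth to closed bottom: starts mouth-down on the paper (z axis up, origin 3 mm high); mouth up its z axis points down. On its side it rests with its axis 24 mm up and does not roll. Absent in some starts.
- beaker_c: Clear 100 ml beaker, 52 mm wide at the lip, 69 mm high, 48 mm where the fingers close along its own x or y axis; acts as solid. Origin at the centre of its MOUTH, z axis from mouth to closed bottom: starts mouth-down on the paper (z axis up, origin 3 mm high); mouth up its z axis points down. On its side it rests with its axis 24 mm up and does not roll. Absent in some starts.
- pocket0 (a point): Centre of the floor of one of the carousel's three beaker pockets (58 mm inside, black wall 24 mm high), 66 mm from the axis, turning with the carousel; z up.
- pocket1 (a point): Centre of the floor of one of the carousel's three beaker pockets (58 mm inside, black wall 24 mm high), 66 mm from the axis, turning with the carousel; z up.
- pocket2 (a point): Centre of the floor of one of the carousel's three beaker pockets (58 mm inside, black wall 24 mm high), 66 mm from the axis, turning with the carousel; z up.
- marker: Red and white marker pen lying on the bench, 135 x 17 x 16 mm. A bystander.
- media_bottle: Bottle with red cap, 56 mm across, 119 mm high. A bystander.
- dish: White lidded petri dish, 59 mm across, 15 mm high. A bystander.

How it is judged:
On the way, in this order (a step that is already met when the one before it is completed fails the run):
1. the carousel is lined up and the pin is home through both lugs (horizontal distance between lock_pin and lock_hole below 0.004 m and z of lock_pin in the frame of lock_hole below -0.024 m and angle between lock_pin's own z axis and vertical below 0.1 rad and value of joint carousel between -0.03 and 0.03 rad), for 0.2 s.
2. with the pin in, the spring is wound up (all of step 1 and value of joint winder above 6.6 rad), for 0.2 s.
At the end, for the whole second after the job is handed in: Pin upright through carousel and base (tip 24 mm or more below the lock lug's top, 4 mm off axis, tilt under 0.1 rad, carousel within 0.03 rad of 0); key at 6.6 rad or more; every beaker present at rest in a pocket, mouth up (0.1 rad), within 8 mm of its centre and 5 mm of its floor (all of step 2 and ((horizontal distance between beaker_a and pocket0 below 0.008 m and z of beaker_a in the frame of pocket0 between 0.064 and 0.074 m) or (horizontal distance between beaker_a and pocket1 below 0.008 m and z of beaker_a in the frame of pocket1 between 0.064 and 0.074 m) or (horizontal distance between beaker_a and pocket2 below 0.008 m and z of beaker_a in the frame of pocket2 between 0.064 and 0.074 m)) and angle between each of beaker_a, beaker_b, beaker_c's own z axis and vertical above 3.04 rad and linear speed of each of beaker_a, beaker_b, beaker_c below 0.02 m/s and ((horizontal distance between beaker_b and pocket0 below 0.008 m and z of beaker_b in the frame of pocket0 between 0.064 and 0.074 m) or (horizontal distance between beaker_b and pocket1 below 0.008 m and z of beaker_b in the frame of pocket1 between 0.064 and 0.074 m) or (horizontal distance between beaker_b and pocket2 below 0.008 m and z of beaker_b in the frame of pocket2 between 0.064 and 0.074 m)) and ((horizontal distance between beaker_c and pocket0 below 0.008 m and z of beaker_c in the frame of pocket0 between 0.064 and 0.074 m) or (horizontal distance between beaker_c and pocket1 below 0.008 m and z of beaker_c in the frame of pocket1 between 0.064 and 0.074 m) or (horizontal distance between beaker_c and pocket2 below 0.008 m and z of beaker_c in the frame of pocket2 between 0.064 and 0.074 m))); the robot touches nothing.
It fails at once if the marker is moved more than 30 mm (distance of marker from where it was at the start of the episode above 0.03 m).
It fails at once if the media bottle is moved more than 30 mm (distance of media_bottle from where it was at the start of the episode above 0.03 m).
It fails at once if the dish is moved more than 30 mm (distance of dish from where it was at the start of the episode above 0.03 m).
Of beaker_a, beaker_b, beaker_c only 1 to 2 are there at a start; the rules pass over those that are not, and their reading is None.
At some moment in a run one of beaker_a, beaker_b, beaker_c may be knocked a few centimetres aside while the robot is not near it.
It also fails if it takes over 210 s, if anything falls off the work surface, if the arm or the gripper's body presses on something with over 40 N, if the wrist force passes 120 N, or if a joint passes its speed limit or range.

### The arm

A 6-joint arm with a two-finger parallel gripper is mounted at the origin on a cart in front of the work surface, level with it; the furniture and walls round the work are solid. World frame = base frame: x ahead of the robot, y to its left, z up, the work surface at z = 0. Lengths are in m, angles in rad, forces in N, time in s.
With the tool pointing down it reaches from about 0.3 to 0.85 m from the base axis. Payload 4.2 kg.
Tool frame: the origin (TCP) lies between the finger pads; the fingertips stand arm.tip_reach ahead of it and the grasp point (between the pads) lies 3 mm ahead of it (arm.tip_reach is the distance from the TCP to the fingertips, in m); z points along the fingers, y is the line along which they close (so a half turn about z gives the same grasp; the last joint's range is limited). The gripper opens to 91 mm and grips with 3 to 60 N. Pads are 32 mm wide; open, the fingers measure 118 mm over their backs; the gripper's body (76 mm by 178 mm) begins 60 mm behind the grasp point.
Start: joints at [-1.225, 0.32, 1.565, -0, 1.257, -0.02], TCP at [0.206, -0.537, 0.236] pointing down, gripper open.
Joint ranges: [-3.11, 3.11], [-0.84, 2.01], [0.21, 2.61], [-1.34, 4.49], [0.05, 2.63], [-2.56, 2.56]. Speed limits (rad/s): [2.57, 2.57, 3.14, 3.14, 3.14, 3.14].

### API

Orientations are given as a 3x3 rotation matrix whose columns are the frame's x, y, z axes.
In Python, from station import arm gives the robot as it stands. Calls block until the motion is done:
- arm.movep(position, orientation): joint-space move of the TCP to a pose.
- arm.move_linear(position, rot=None, vel=0.15, max_force=None): straight line of the TCP; rot=None keeps the orientation; vel is the mean speed in m/s. With max_force (N) it stops when the force on the tool has changed by that much, and returns True; else False.
- arm.set_joints(angles): joint-space move.
- arm.move_gripper(opening, effort=None): opening from 0.0 (shut) to 1.0 (fully open); effort is the grip in N (None keeps the last); returns when the fingers have stopped.
- arm.wait(seconds).
- arm.ik(position, orientation): joint angles nearest the present ones, or None.
- arm.capture(name): name is "scene" or "side" or "wrist"; returns a dict with "color" (384x512x3 uint8, red, green, blue), "depth" (384x512 float32, m along the optical axis (not along the pixel's ray), 0 where there is no reading), "mtx" (3x3 intrinsics, pixels), "R" (3x3) and "t" (3): a world point X has camera coordinates R X + t; the wrist camera has in their place "tool_from_camera" (4x4, takes a point from camera to tool coordinates, whose origin is the TCP and whose axes are the flange's). Camera axes: x right, y down, z forward; pixel columns grow to the right and rows downward; lengths in m; the calibration is good to about 2 mm. The wrist camera is an equidistant fisheye: a pixel r from the principal point sees the ray r / f radians off the axis. A picture is of the moment at which its call begins: read the wrist's pose just before it.
A pose or a line that the arm cannot do raises arm.MotionError and nothing moves.
- arm.hand_in(): hands the job in; it is judged then, once.
Readings, each from a call of its own:
- arm.read_clock(): time.
- arm.read_joint_positions(): joint angles.
- arm.read_qd(): joint speeds.
- arm.read_joint_torque(): joint torques, N m.
- arm.read_ee_pos(): TCP position.
- arm.read_eef_rot(): TCP orientation.
- arm.read_force(): force on the tool from outside, world axes, zero at the start.
- arm.read_torque(): the same for the moment, N m.
- arm.read_grip_width(): opening from 0.0 (shut) to 1.0 (fully open).
- arm.read_gripper_force(): force on a finger pad.
Only numpy, scipy, OpenCV 4.12 (cv2) and the standard library are available. Lean on these libraries where they do the work, as an engineer would, in place of code of your own. Each camera call takes 0.05 s, during which the arm holds its last target. There are 200 camera calls.

## Working session

There is one attempt and no reset: what is moved stays moved. The work goes in short steps, each a Python script; the robot and the scene stay as the last script left them, time stands still between calls to the robot, and variables do not carry over. Pictures are saved under pics/ and viewed, at most 14 in all, crops included, and the job is handed in when it is done.

```bash
ls; mkdir -p pics
cat > h.py <<'E'
import numpy as np, cv2
from station import arm
def cap(n):
    c=arm.capture(n); np.savez(f'pics/{n}.npz',**c); return c
def save(c,f,crop=None,s=1):
    im=c['color'][:,:,::-1]
    if crop: im=im[crop[1]:crop[3],crop[0]:crop[2]]
    cv2.imwrite('pics/'+f,cv2.resize(im,None,fx=s,fy=s,interpolation=cv2.INTER_CUBIC))
def world(c,u,v,z=None):
    """pixel->world, by depth or on the plane z"""
    K,R,t=c['mtx'],c['R'],c['t']
    ray=R.T@np.linalg.solve(K,[u,v,1.]); o=-R.T@t
    if z is None: return o+ray*c['depth'][int(v),int(u)]
    return o+ray*(z-o[2])/ray[2]
def proj(c,X):
    p=c['mtx']@(c['R']@np.array(X)+c['t']); return p[:2]/p[2]
def down(a):
    """tool down, closing line (y) at angle a from world x"""
    y=np.array([np.cos(a),np.sin(a),0]); z=np.array([0,0,-1.]); return np.c_[np.cross(y,z),y,z]
E
python3 - <<'E'
from h import *
for n in('scene','side'):
    c=cap(n); save(c,n+'0.png',s=1.5); print(c['mtx'],-c['R'].T@c['t'])
print(arm.tip_reach,arm.read_clock(),arm.read_eef_rot())
E
```

```text
pics
station.py
[[417.02572402   0.         258.95410477]
 [  0.         417.02572402 192.41301277]
 [  0.           0.           1.        ]] [-0.40344256  0.58695965  0.95605675]
[[390.44888395   0.         253.47073326]
 [  0.         390.44888395 192.44976727]
 [  0.           0.           1.        ]] [ 0.58992889 -0.82184751  0.73572476]
0.022 0.1 [[ 9.33851485e-01  3.57660581e-01 -5.59116607e-04]
 [ 3.57661017e-01 -9.33850447e-01  1.39228372e-03]
 [-2.41662910e-05 -1.50016043e-03 -9.99998874e-01]]
```

View pics/scene0.png

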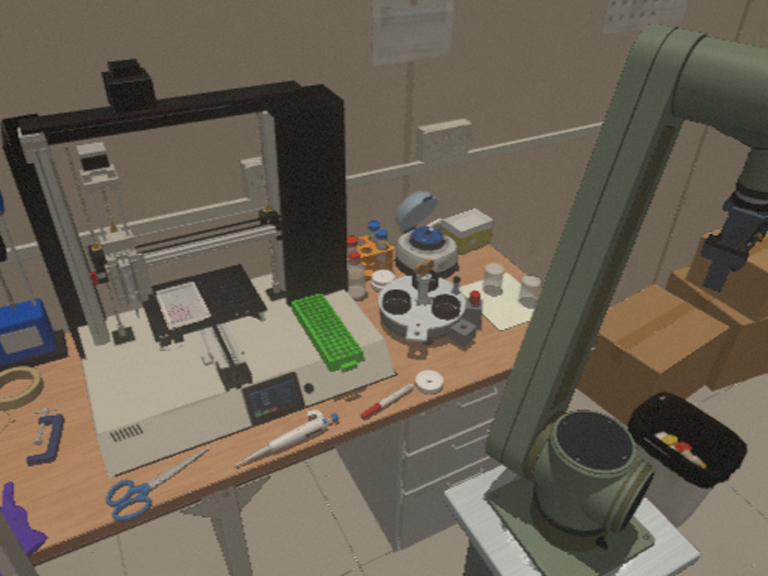

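View pics/side0.png

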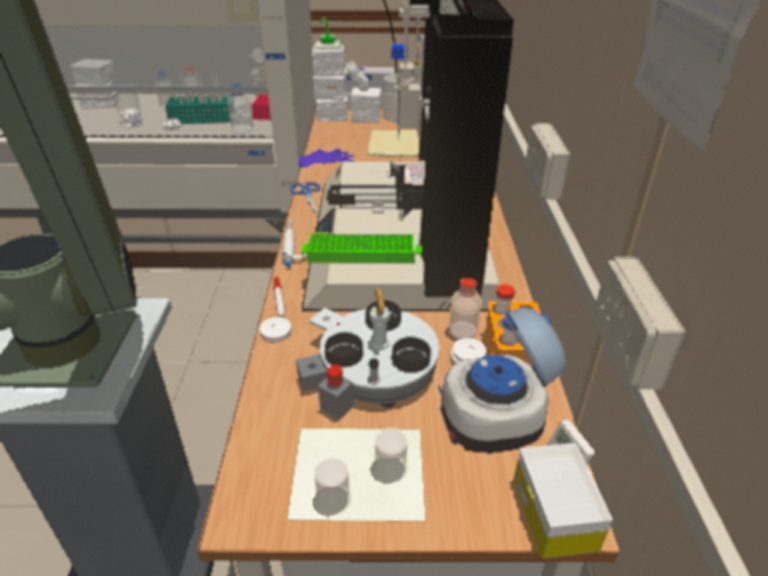

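The side view shows the two beakers at about (331,478) and (390,450), the sampler key at (379,300), the pin head at (335,373) in the stow lug, the lock lug at (312,372), and the carousel lug at (327,320). Next I'll zoom in.

Run:
```python
from h import *
c=cap('side'); save(c,'side1.png',(180,180,310,280),6)
for n,u,v in(('key',379/1.5,300/1.5),('pinhead',335/1.5,372/1.5),('bk1',331/1.5,468/1.5),('bk2',390/1.5,438/1.5),('dish',275/1.5,326/1.5),('bottle',468/1.5,284/1.5)): print(n,world(c,u,v).round(3))
try:
    arm.movep([0.50,-0.18,0.42],down(np.pi/2+.0)); 
except Exception as e: print(e)
print(arm.read_joint_positions())
T=arm.read_ee_pos(),arm.read_eef_rot(); w=arm.capture('wrist'); np.savez('pics/w.npz',p=T[0],rot=T[1],**w); save(w,'w0.png',s=1.5); print(w['mtx'],w['tool_from_camera'])
```

```text
key [ 0.587 -0.068  0.165]
pinhead [ 0.519 -0.155  0.089]
bk1 [ 0.523 -0.32   0.069]
bk2 [ 0.604 -0.268  0.069]
dish [0.387 0.047 0.016]
bottle [0.749 0.043 0.118]
[-3.68036813e-01  1.93656596e-01  1.28750706e+00 -3.23789199e-04
  1.66112146e+00 -1.93764478e+00]
[[297.31863964   0.         253.09736017]
 [  0.         297.31863964 189.61288302]
 [  0.           0.           1.        ]] [[-1.40652186e-03 -9.60254157e-01 -2.79123586e-01  7.93430164e-02]
 [ 9.99998170e-01 -9.88724092e-04 -1.63760028e-03 -1.27079043e-03]
 [ 1.29653627e-03 -2.79125379e-01  9.60253790e-01 -1.48972636e-01]
 [ 0.00000000e+00  0.00000000e+00  0.00000000e+00  1.00000000e+00]]
```

View pics/side1.png

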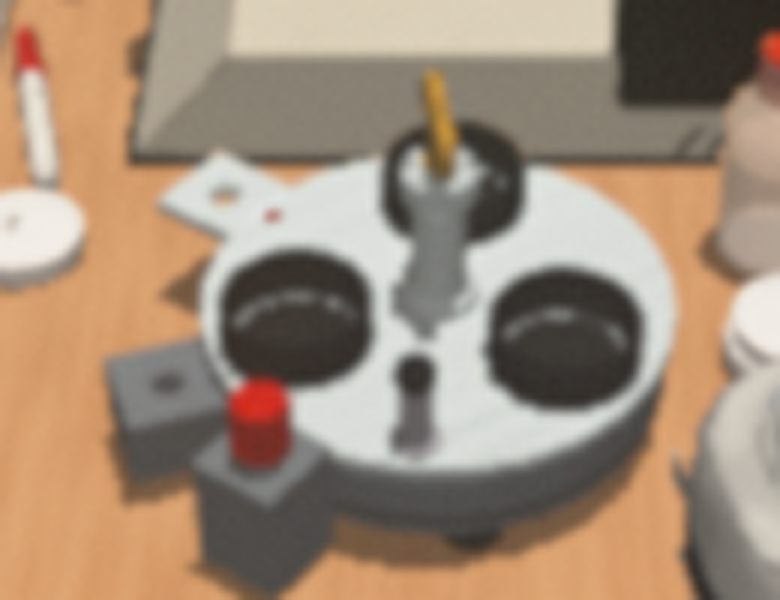

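View pics/w0.png

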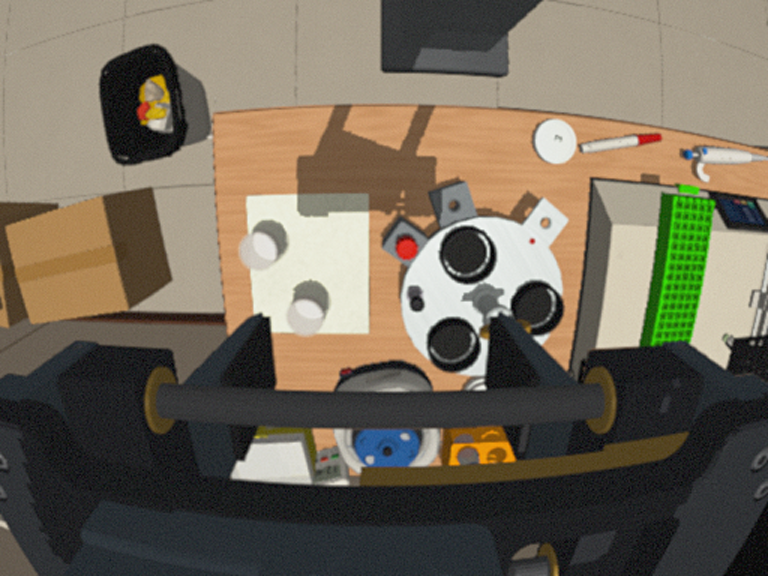

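The wrist view confirms the layout at 1.5x: lock hole (454,204), carousel hole (546,222), pin head (407,247), handle (417,293) and beakers near (262,250) and (306,315). I'll triangulate from both cameras.

```bash
cat >> h.py <<'E'
def wworld(w,p,rot,u,v,z):
    """fisheye wrist pixel -> world on plane z"""
    K=w['mtx']; x=(u-K[0,2])/K[0,0]; y=(v-K[1,2])/K[1,1]; r=np.hypot(x,y)
    d=np.array([np.sin(r)*x/r,np.sin(r)*y/r,np.cos(r)]); T=w['tool_from_camera']
    o=rot@T[:3,3]+p; d=rot@T[:3,:3]@d
    return o+d*(z-o[2])/d[2]
E
python3 - <<'E'
from h import *
from scipy.optimize import least_squares
s=dict(np.load('pics/side.npz')); w=dict(np.load('pics/w.npz'))
S=lambda u,v,z: world(s,180+u/6-.4,180+v/6-.4,z)[:2]
W=lambda u,v,z: wworld(w,w['p'],w['rot'],u/1.5,v/1.5,z)[:2]
pts={'lock':((168,383),(454,204),.045),'chole':((226,193),(546,222),.057),'pin':((258,397),(407,247),.091),
'handle':((415,366),(417,292),.099),'pockA':((297,300),(467,250),.078),'pockB':((567,320),None,.078)}
m={}
for k,(a,b,z) in pts.items():
    A=S(*a,z); B=W(*b,z) if b else None; print(k,A.round(4),None if B is None else B.round(4)); m[k]=(A,B)
for i in (0,1):
    g=lambda k:m[k][i]
    def f(q):
        P=lambda r,a: q[:2]+r*np.array([np.cos(a),np.sin(a)])
        R=np.radians
        return np.r_[P(.122,q[2]+R(200))-g('lock'),P(.122,q[2]+R(235))-g('pin'),P(.122,q[2]+q[3]+R(200))-g('chole'),P(.088,q[2]+q[3]+R(320))-g('handle')]
    r=least_squares(f,[.59,-.06,0,-.5]); print(r.x.round(4),(r.fun*1e3).round(1))
# beakers: white closed bottoms
for u,v in((331,466),(390,438)): print('bk side',world(s,u/1.5,v/1.5,.072).round(4))
E
```

```text
lock [ 0.4726 -0.0926] [ 0.4734 -0.0945]
chole [0.4891 0.0212] [0.4907 0.0186]
pin [ 0.5166 -0.149 ] [ 0.5165 -0.1527]
handle [ 0.5784 -0.1396] [ 0.5655 -0.1414]
pockA [ 0.5277 -0.0767] [ 0.5223 -0.0833]
pockB [ 0.6413 -0.0888] None
[ 0.5877 -0.0512 -0.0106 -0.9701] [ 0.   0.9  0.  -1.4  0.1 -0.4 -0.2  0.9]
[ 0.5851 -0.0551 -0.006  -1.0355] [-3.2 -1.7 -2.  -2.   0.5  4.1  4.8 -0.5]
bk side [ 0.523  -0.3189  0.072 ]
bk side [ 0.6039 -0.2706  0.072 ]
```

```bash
cat >> h.py <<'E'
AX=np.array([.5878,-.0522]); YAW=-.0095; ACT=3e-3
def P(r,a,z): return np.array([AX[0]+r*np.cos(a+YAW),AX[1]+r*np.sin(a+YAW),z])
def best(p,mk,a):
    """orientation mk(a) or mk(a+pi), the one with the last joint nearer its middle"""
    o=[]
    for b in (a,a+np.pi):
        q=arm.ik(p,mk(b))
        if q is not None: o.append((abs(q[5]),b))
    return min(o)[1]
E
python3 - <<'E'
from h import *
R=np.radians; th0=-.970; a=R(320)+th0
arm.move_gripper(.42,effort=12)
p=P(.088,a,.150); b=best(P(.088,R(320)-.4,.15),down,a+YAW+np.pi/2)
print(b,arm.ik(p,down(b)),arm.ik(P(.088,R(320),.09),down(b-th0)))
arm.movep(p,down(b))
print('hit',arm.move_linear(P(.088,a,.090),vel=.08,max_force=8))
arm.move_gripper(0,effort=12); print(arm.read_grip_width()*.091, arm.read_force())
n=6
for i in range(1,n+1):
    f=-th0*i/n; arm.move_linear(P(.088,a+f,.090),rot=down(b+f),vel=.06)
print(arm.read_force(),arm.read_ee_pos(),arm.read_clock())
arm.move_gripper(.42); arm.move_linear(P(.088,R(320),.16),vel=.15)
arm.movep([.62,-.30,.4],down(np.pi/2))
c=cap('side'); save(c,'side2.png',(180,180,310,280),6)
E
```

```text
6.176349933176751 [-2.56307717e-01  4.15119705e-01  1.64480481e+00 -4.44089210e-16
  1.08166814e+00 -1.49472343e-01] [-1.82908163e-01  5.68342862e-01  1.54069813e+00 -4.44089210e-16
  1.03255166e+00 -1.04607279e+00]
hit False
0.016554724366229387 [-0.41765639 -1.25943883  1.87696098]
[ 5.6048418  -5.07258619  0.62530946] [ 0.65649599 -0.11037372  0.09049553] 8.1667
```

View pics/side2.png

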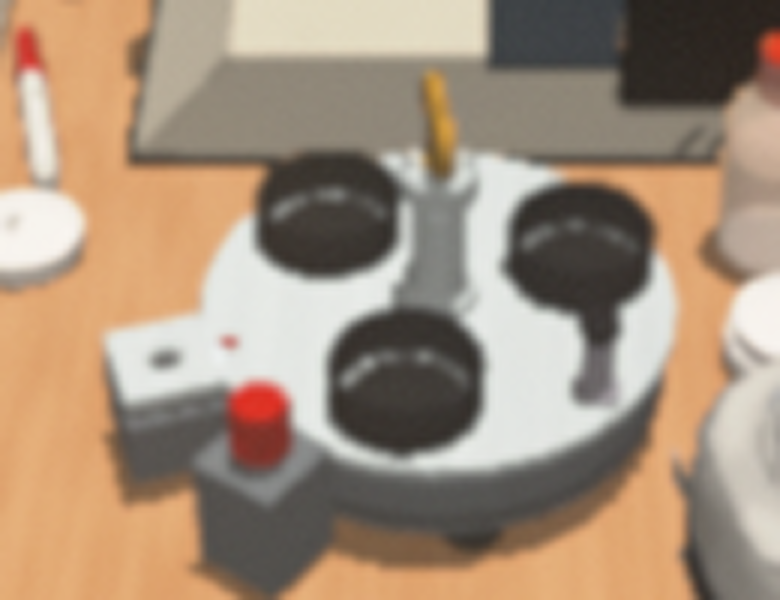

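The carousel lug hole (166,357) now stands over the lock lug. I'll check it numerically against the fit.

Run:
```python
from h import *
from scipy.optimize import least_squares
s=dict(np.load('pics/side.npz'))
S=lambda u,v,z: world(s,180+u/6-.4,180+v/6-.4,z)[:2]
h=S(166,357,.057); print('chole',h,'lock pred',S(168,383,.045), 'model',P(.122,np.radians(200),0))
# hole far rim shows: also check pocket rims + floors
for u,v in((327,216),(581,247),(405,381)):
    print('rim depth',[world(s,180+(u+du)/6,180+(v+dv)/6).round(3) for du,dv in((0,0),(0,-20),(0,55))])
    x=S(u,v+8,.060)
```

```text
chole [ 0.47220602 -0.08941137] lock pred [ 0.47255375 -0.09260638] model [ 0.47276628 -0.09283549  0.        ]
rim depth [array([0.538, 0.002, 0.058]), array([0.537, 0.019, 0.056]), array([ 0.54 , -0.042,  0.063])]
rim depth [array([ 0.652, -0.018,  0.056]), array([ 0.653, -0.001,  0.054]), array([ 0.65 , -0.061,  0.062])]
rim depth [array([ 0.575, -0.105,  0.057]), array([ 0.574, -0.093,  0.057]), array([ 0.575, -0.147,  0.067])]
```

The hole looks about 3 mm short (carousel near -0.025 rad). I'll check from straight above with the wrist camera.

Run:
```python
from h import *
p=np.array([.394,-.094,.13]); 
arm.movep([.394,-.094,.25],down(-np.pi/2)); arm.move_linear(p)
T=arm.read_ee_pos(),arm.read_eef_rot(); w=arm.capture('wrist'); np.savez('pics/w1.npz',p=T[0],rot=T[1],**w)
tc=w['tool_from_camera']; X=P(.122,np.radians(200),.057)
c=np.linalg.inv(tc)@np.r_[T[1].T@(X-T[0]),1]; r=np.arctan2(np.hypot(c[0],c[1]),c[2]); uv=w['mtx'][:2,2]+w['mtx'][0,0]*r*c[:2]/np.hypot(c[0],c[1]); print(uv)
u,v=uv.astype(int); x0,y0=max(0,u-50),max(0,v-38); print(x0,y0); save(w,'w1.png',(x0,y0,x0+100,y0+76),8)
```

```text
[249.09003505 106.55657468]
199 68
```

View pics/w1.png

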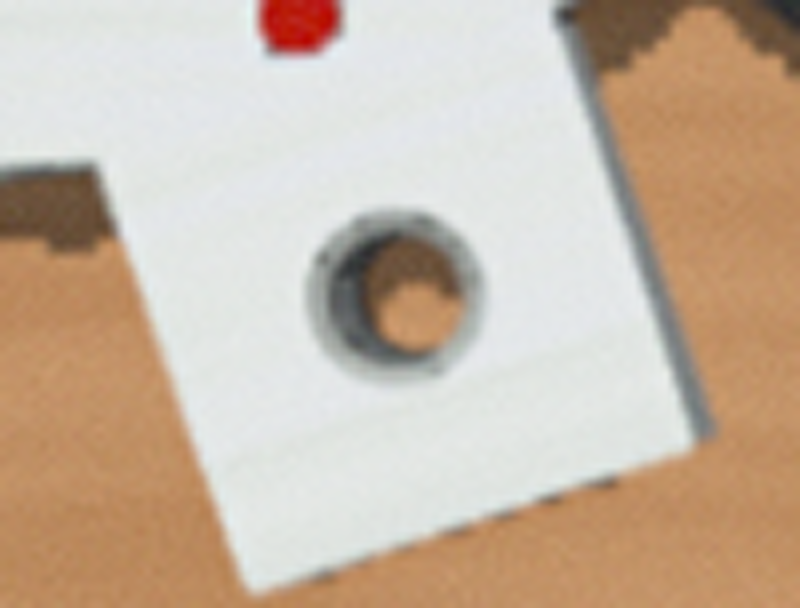

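Run:
```python
from h import *
w=dict(np.load('pics/w1.npz')); print('chole wrist',wworld(w,w['p'],w['rot'],199+396/8-.4,68+297/8-.4,.057))
R=np.radians; A=R(235); B=R(200)
arm.move_gripper(.55,effort=25)
b=best(P(.122,A,.12),down,A+YAW+np.pi/2)
arm.move_linear([.394,-.094,.2]); arm.movep(P(.122,A,.15),down(b))
print('hit',arm.move_linear(P(.122,A,.087),vel=.08,max_force=8))
f0=arm.read_force(); arm.move_gripper(0,effort=25); print(arm.read_grip_width()*.091,f0,arm.read_force())
arm.move_linear(P(.122,A,.145),vel=.06); print(arm.read_grip_width()*.091,arm.read_force())
arm.move_linear(P(.122,B,.145),rot=down(b+B-A),vel=.08)
# tip is 67 mm below the TCP; carousel lug at .057
print('hit',arm.move_linear(P(.122,B,.118),vel=.04,max_force=4),arm.read_ee_pos()-P(.122,B,0),arm.read_force())
c=cap('side'); save(c,'side3.png',(180,190,280,265),8)
```

```text
chole wrist [ 0.47414111 -0.09210768  0.057     ]
hit False
0.023398040880833675 [-0.06532506  0.53042466  0.64743371] [ 0.24805273 -0.57249989  1.49119964]
0.023377237629392686 [-0.91762355 -1.35432976 -0.71312698]
hit False [ 1.64471664e-04 -3.91200433e-05  1.18088401e-01] [ 0.06223836  0.03663147 -0.47995899]
```

View pics/side3.png

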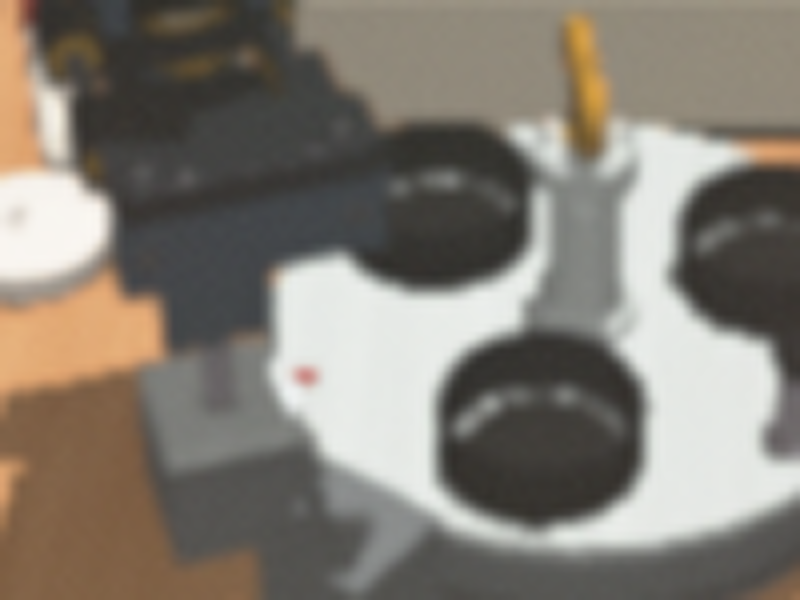

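The pin (220,380) is in the fingers and its tip is at or in the carousel lug's hole, with no contact force. I'll go on down slowly, force-guarded, and search sideways if it catches.

Run:
```python
from h import *
B=np.radians(200); base=P(.122,B,0)
offs=[(0,0)]+[(r*np.cos(t),r*np.sin(t)) for r in(.0012,.0022) for t in np.arange(0,6.2,np.pi/4)]
ok=False
for o in offs:
    q=base+[o[0],o[1],0]
    if o!=(0,0): arm.move_linear(q+[0,0,arm.read_ee_pos()[2]+.002],vel=.03)
    hit=arm.move_linear(q+[0,0,.0835],vel=.03,max_force=8); z=arm.read_ee_pos()[2]
    print(np.round(o,4),hit,z.round(4),arm.read_force().round(1))
    if z<.088: ok=True;break
print(arm.read_grip_width()*.091,arm.read_clock())
```

```text
[0 0] True 0.0842 [-0.3 -0.   4. ]
0.02311388182643646 21.9167
```

Run:
```python
from h import *
arm.move_gripper(.5); arm.wait(.2); e=arm.read_ee_pos(); arm.move_linear([e[0],e[1],.25],vel=.2)
p=np.array([AX[0]-.079,AX[1],.27]); arm.movep(p,down(-np.pi/2))
T=arm.read_ee_pos(),arm.read_eef_rot(); w=arm.capture('wrist'); np.savez('pics/w2.npz',p=T[0],rot=T[1],**w)
tc=w['tool_from_camera']; X=np.r_[AX,.165]
c=np.linalg.inv(tc)@np.r_[T[1].T@(X-T[0]),1]; r=np.arctan2(np.hypot(c[0],c[1]),c[2]); uv=w['mtx'][:2,2]+w['mtx'][0,0]*r*c[:2]/np.hypot(c[0],c[1])
u,v=uv.astype(int); x0,y0=max(0,u-100),max(0,v-75); print(uv,x0,y0); save(w,'w2.png',(x0,y0,x0+200,y0+150),4)
arm.move_linear([.45,-.25,.35],vel=.3); c=cap('side'); save(c,'side4.png',(190,190,265,246),8)
```

```text
[251.39469318 103.89723272] 151 28
```

View pics/w2.png

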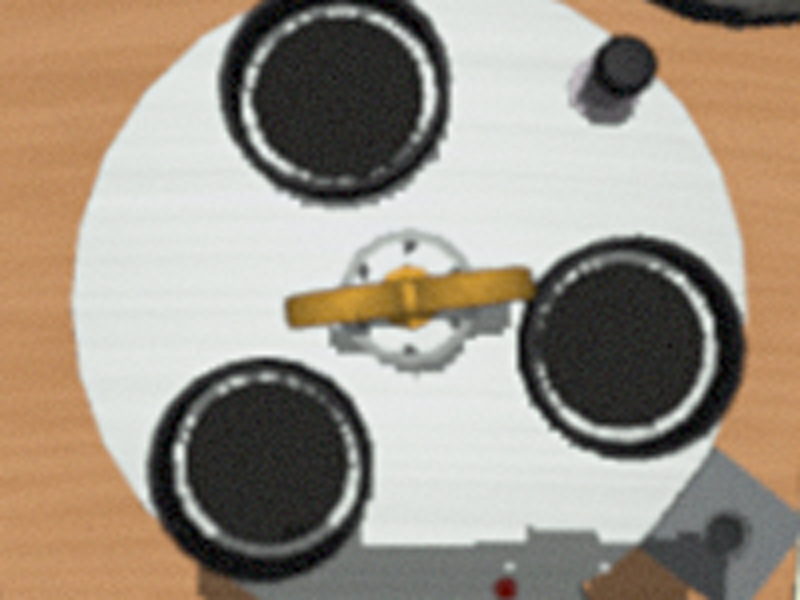

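View pics/side4.png

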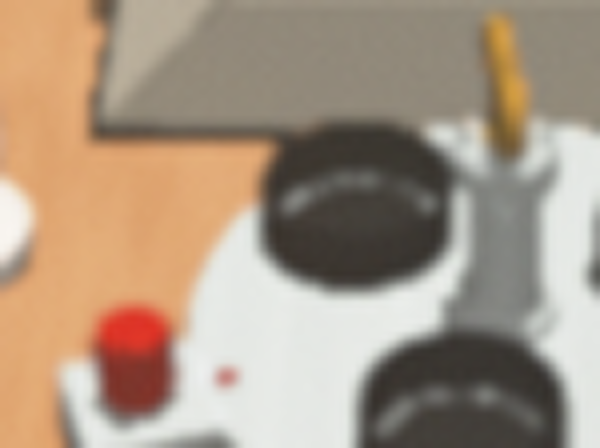

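The pin's collar sits on the carousel lug (head at (133,345)), so it is home. The key runs from (288,312) to (532,280) in the crop. Next I'll wind it.

Run:
```python
from h import *
w=dict(np.load('pics/w2.npz')); W=lambda u,v:wworld(w,w['p'],w['rot'],151+u/4-.4,28+v/4-.4,.165)[:2]
a,b=W(288,312),W(532,280); d=b-a; print('len',np.linalg.norm(d),'centre',(a+b)/2,AX)
ang=np.arctan2(d[1],d[0]); print('wing angle',ang)
arm.move_gripper(.5,effort=40)
t=np.r_[AX,.152]
o=[]
for k in(-1,0,1,2):
    q=arm.ik(t,down(ang+np.pi/2+k*np.pi)); 
    if q is not None and q[5]<-.9+.0 : o.append((q[5],ang+np.pi/2+k*np.pi))
print(o); g=min(o)[1]
arm.movep(t+[0,0,.08],down(g)); print(arm.move_linear(t,vel=.1,max_force=8))
arm.move_gripper(0,effort=40); print(arm.read_grip_width()*.091,arm.read_force(),arm.read_torque())
j=arm.read_joint_positions(); print(j)
for s in(.3,.6,1.0):
    q=j.copy(); q[5]+=s; arm.set_joints(q); print(s,arm.read_force().round(1),arm.read_torque().round(2),arm.read_joint_positions()[5]-j[5],arm.read_ee_pos()[:2]-AX)
```

```text
len 0.05163358607154561 centre [ 0.59000958 -0.05359717] [ 0.5878 -0.0522]
wing angle -1.4372587393527094
[]Traceback (most recent call last):
  File "<stdin>", line 11, in <module>
ValueError: min() iterable argument is empty
```

Run:
```python
from h import *
g=-1.4372587+np.pi/2
arm.move_gripper(.5,effort=40)
t=np.array([.5882,-.0530,.152])
arm.movep(t+[0,0,.08],down(g)); print(arm.move_linear(t,vel=.1,max_force=8))
arm.move_gripper(0,effort=40); print(arm.read_grip_width()*.091,arm.read_force(),arm.read_torque())
j=np.array(arm.read_joint_positions()); print(j)
for s in(.3,.6,1.0,1.6):
    q=j.copy(); q[5]+=s; arm.set_joints(q); print(s,arm.read_force().round(1),arm.read_torque().round(2),arm.read_joint_positions()[5]-j[5],arm.read_ee_pos()[:2]-t[:2])
```

```text
False
0.007890024736562412 [4.20079954 1.70234763 5.21075867] [ 0.10135361 -0.71341552  0.010642  ]
[-1.09142816e-01  4.06113544e-01  1.65051822e+00  5.13371667e-04
  1.08013997e+00 -2.42827894e-01]
0.3 [ 0.7 -0.3  3.9] [ 0.07 -0.17 -0.03] 0.2973251385522944 [1.58105385e-03 9.19845048e-05]
0.6 [-0.3  0.   3. ] [ 0.17  0.09 -0.01] 0.5959948848256775 [0.00130763 0.00018922]
1.0 [-1.8  1.4  4.3] [ 0.29  0.34 -0.05] 0.9970938467180299 [0.00093421 0.00043948]
1.6 [-1.6  2.8  5.3] [ 0.57  0.43 -0.05] 1.597198479225242 [0.00068093 0.00099365]
```

Run:
```python
from h import *
def turn(to):
    q=np.array(arm.read_joint_positions()); n=max(1,int(np.ceil(abs(to-q[5])/.8)))
    q0=q[5]
    for s in np.linspace(q0,to,n+1)[1:]: q[5]=s; arm.set_joints(q)
    print('j6',arm.read_joint_positions()[5],arm.read_force().round(1),arm.read_torque().round(3),arm.read_grip_width()*.091)
turn(2.42)
w0=2.42+.243
for to in(2.42,.36+.9):
    arm.move_gripper(.35); arm.wait(.1)
    p=np.array([.5887,-.0528]); e=arm.read_ee_pos()
    q=np.array(arm.read_joint_positions()); q[5]-=np.pi; arm.set_joints(q)
    arm.move_linear([p[0],p[1],e[2]])
    arm.move_gripper(0,effort=40); s=arm.read_joint_positions()[5]; print('grip',arm.read_grip_width()*.091)
    if to<2: to=s+(7.0-w0)-.02
    turn(to); w0+=to-s; print('wound',w0,arm.read_clock())
```

```text
j6 2.4179448311197853 [1.6 5.9 3.3] [ 0.974 -0.147  0.002] 0.008375100356157647
grip 0.008496348683770982
j6 2.4198841736859342 [ 7.  -4.1 -1.2] [-0.787 -1.234  0.008] 0.007883208649136497
wound 5.805986883492217 38.525
grip 0.008250127135781138
j6 0.44857702145433637 [ 7.5  0.3 -1.9] [ 0.042 -1.35  -0.026] 0.007796371419876342
wound 6.98 43.8167
```

Run:
```python
from h import *
q=np.array(arm.read_joint_positions())
for i in range(3):
    q[5]+=.06; arm.set_joints(q); print(arm.read_joint_positions()[5],q[5],arm.read_torque().round(3),np.round(arm.read_joint_torque(),2)[5],arm.read_grip_width()*.091)
arm.move_gripper(.4); e=arm.read_ee_pos(); arm.move_linear([e[0],e[1],.26],vel=.2)
# feasibility of tilted poses over the workspace
def tilt(az,th,flip):
    """tool pointing to azimuth az, th below the horizontal, closing line horizontal"""
    f=np.array([np.cos(az),np.sin(az),0]); z=f*np.cos(th)-np.array([0,0,np.sin(th)]); y=np.array([-np.sin(az),np.cos(az),0])*(1 if flip else -1)
    return np.c_[np.cross(y,z),y,z]
for nm,p in(('b1',[.523,-.319,.06]),('b2',[.604,-.27,.06]),('pk260',[.576,-.116,.12]),('pk140',[.538,-.008,.12]),('pk20',[.65,-.03,.12])):
  for th in(45,60):
    print(nm,th,[(d,[int(arm.ik(np.array(p)+[0,0,dz],tilt(np.radians(d),np.radians(th),f)) is not None) for f in(0,1) for dz in (0,.1)]) for d in range(-180,180,45)])
```

```text
0.5072721081495956 0.5085770214543364 [-0.004 -0.766 -0.061] -0.02 0.00808058109854881
0.5665747378577557 0.5685770214543364 [-0.08  -0.827 -0.144] -0.02 0.008115315461528386
0.6261936796412547 0.6285770214543365 [-0.119 -0.937 -0.08 ] -0.03 0.008470667281883542
b1 45 [(-180, [1, 1, 1, 1]), (-135, [1, 1, 1, 1]), (-90, [1, 0, 1, 1]), (-45, [1, 0, 1, 0]), (0, [1, 1, 1, 0]), (45, [1, 1, 1, 1]), (90, [1, 1, 1, 1]), (135, [1, 1, 1, 1])]
b1 60 [(-180, [1, 1, 1, 1]), (-135, [1, 1, 1, 1]), (-90, [0, 0, 1, 1]), (-45, [0, 1, 1, 1]), (0, [1, 1, 0, 0]), (45, [1, 1, 0, 0]), (90, [1, 1, 1, 1]), (135, [1, 1, 1, 1])]
b2 45 [(-180, [1, 1, 1, 1]), (-135, [1, 1, 1, 1]), (-90, [1, 0, 1, 1]), (-45, [1, 0, 1, 0]), (0, [1, 1, 1, 0]), (45, [1, 1, 1, 0]), (90, [1, 1, 1, 1]), (135, [1, 1, 1, 1])]
b2 60 [(-180, [1, 1, 1, 1]), (-135, [1, 1, 1, 1]), (-90, [0, 0, 1, 1]), (-45, [0, 1, 1, 1]), (0, [1, 1, 0, 1]), (45, [1, 1, 0, 0]), (90, [1, 1, 1, 1]), (135, [1, 1, 1, 1])]
pk260 45 [(-180, [1, 1, 1, 1]), (-135, [1, 1, 1, 1]), (-90, [1, 0, 1, 1]), (-45, [0, 0, 0, 1]), (0, [1, 1, 1, 0]), (45, [1, 1, 1, 0]), (90, [1, 1
[... 208 characters left out ...]
k140 45 [(-180, [1, 1, 1, 1]), (-135, [1, 1, 1, 1]), (-90, [1, 1, 1, 1]), (-45, [1, 0, 1, 1]), (0, [1, 1, 1, 1]), (45, [1, 1, 1, 0]), (90, [1, 1, 1, 1]), (135, [1, 1, 1, 1])]
pk140 60 [(-180, [1, 1, 1, 1]), (-135, [1, 1, 1, 1]), (-90, [0, 0, 1, 1]), (-45, [0, 0, 1, 1]), (0, [1, 1, 1, 1]), (45, [1, 1, 0, 0]), (90, [1, 1, 1, 0]), (135, [1, 1, 1, 1])]
pk20 45 [(-180, [1, 1, 1, 1]), (-135, [1, 1, 1, 1]), (-90, [1, 0, 1, 1]), (-45, [0, 0, 1, 1]), (0, [1, 1, 1, 1]), (45, [1, 1, 0, 0]), (90, [1, 1, 1, 0]), (135, [1, 1, 1, 1])]
pk20 60 [(-180, [1, 1, 1, 1]), (-135, [1, 1, 1, 1]), (-90, [0, 0, 1, 1]), (-45, [0, 0, 1, 1]), (0, [1, 1, 1, 1]), (45, [1, 1, 0, 0]), (90, [1, 1, 0, 0]), (135, [1, 1, 1, 1])]
```

```bash
cat >> h.py <<'E'
def tilt(az,th=np.pi/4,flip=0):
    """tool pointing to azimuth az, th below the horizontal, closing line horizontal"""
    f=np.array([np.cos(az),np.sin(az),0]); z=f*np.cos(th)-np.array([0,0,np.sin(th)]); y=np.array([-np.sin(az),np.cos(az),0])*(-1 if flip else 1)
    return np.c_[np.cross(y,z),y,z]
OFF=.011   # beaker axis ahead of the TCP
def tcp(c,rot): return np.array(c)-OFF*rot[:,2]
E
python3 - <<'E'
from h import *
arm.movep([.40,-.1,.38],down(0))
c=cap('side'); save(c,'side5.png',(190,185,290,350),5); save(c,'side5.png',(185,270,295,352),7)
for n,p in(('lay',[.44,-.28,.05]),('b1',[.523,-.319,.06])):
    az=np.arctan2(p[1],p[0])
    for f in(0,1):
        for a in(az,az+np.pi): print(n,f,a,np.round(arm.ik(p,tilt(a,flip=f)),2))
E
```

```text
lay 0 -0.5667292175235064 [-0.61  0.4   2.52  3.09  0.57  1.59]
lay 0 2.5748634360662868 [-0.58  0.81  1.42 -0.01  1.7   1.56]
lay 1 -0.5667292175235064 [-0.61  0.4   2.52  3.09  0.57 -1.56]
lay 1 2.5748634360662868 [-0.58  0.81  1.42 -0.01  1.7  -1.58]
b1 0 -0.5476982071132707 [-0.58  0.44  2.3   3.09  0.39  1.6 ]
b1 0 2.5938944464765226 [-0.56  0.93  1.11 -0.01  1.88  1.56]
b1 1 -0.5476982071132707 [-0.58  0.44  2.3   3.09  0.39 -1.54]
b1 1 2.5938944464765226 [-0.56  0.93  1.11 -0.01  1.88 -1.58]
```

View pics/side5.png

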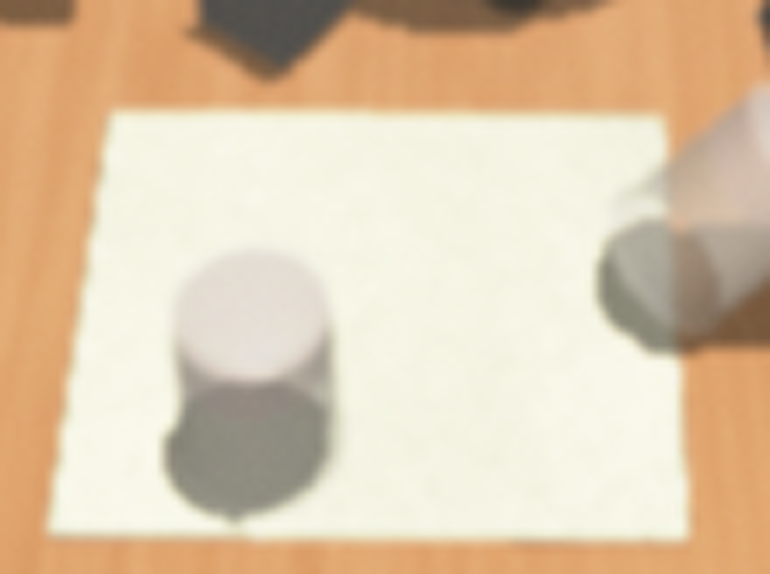

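One beaker is still standing (top centre (252,315)). The other has been knocked onto its side at the paper's right edge, so I need a closer look.

Run:
```python
from h import *
c=dict(np.load('pics/side.npz')); save(c,'side6.png',(260,262,340,322),9)
print(world(c,185+252/7-.4,270+315/7-.4,.072))
s=[world(c,u,v).round(3) for u,v in((283,303),(290,300),(296,296),(300,290))]; print(s)
```

```text
[ 0.52355489 -0.32844815  0.072     ]
[array([ 0.654, -0.28 ,  0.048]), array([ 0.668, -0.281,  0.058]), array([ 0.68, -0.28,  0.07]), array([ 0.691, -0.261,  0.068])]
```

View pics/side6.png

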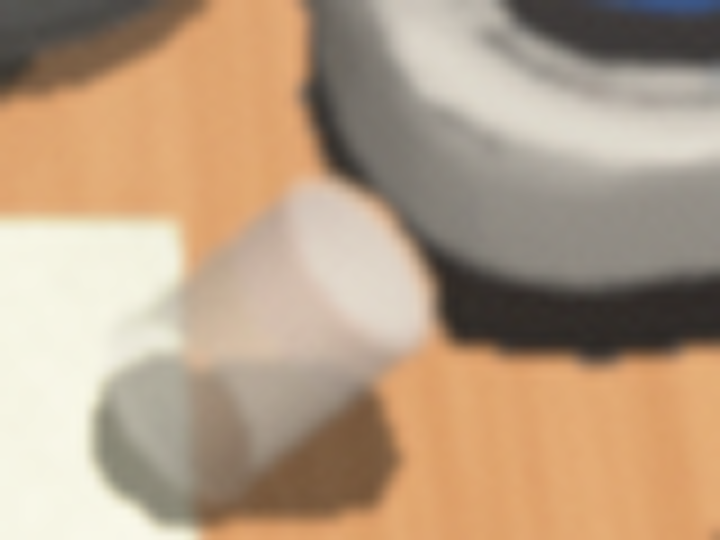

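The beaker looks tilted, possibly in mid-fall. I'll wait briefly and look again.

Run:
```python
from h import *
arm.wait(.5); c=cap('side'); save(c,'side7.png',(255,262,345,330),8)
for u,v in((262+8,310),(275,308),(283,303),(290,300),(296,296),(300,290)): print(u,v,world(c,u,v).round(3))
```

```text
270 310 [ 0.627 -0.262  0.   ]
275 308 [ 0.637 -0.281  0.032]
283 303 [ 0.654 -0.279  0.046]
290 300 [ 0.668 -0.281  0.059]
296 296 [ 0.68  -0.281  0.072]
300 290 [ 0.691 -0.26   0.067]
```

View pics/side7.png

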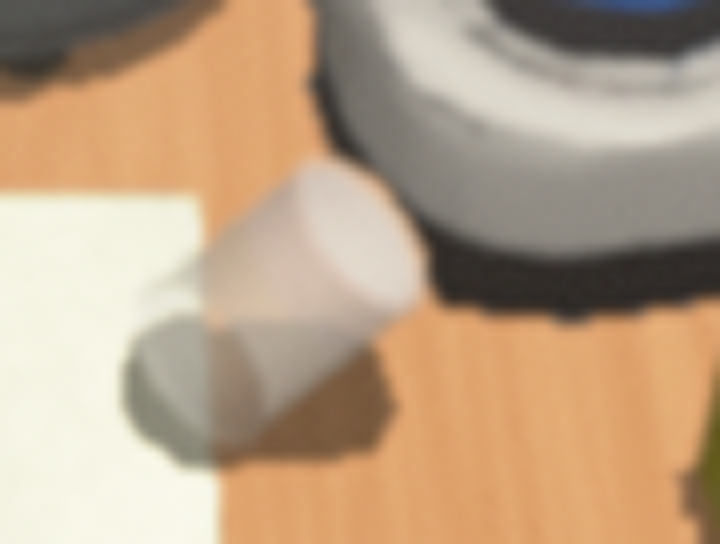

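It is at rest, leaning about 45° on the centrifuge with its closed bottom up at the right. I'll fit both beakers to the depth cloud.

```bash
cat > fit.py <<'E'
from h import *
from scipy.optimize import least_squares
def cloud(c,lo,hi):
    v,u=np.nonzero(c['depth']>0); d=c['depth'][v,u]
    X=(np.linalg.solve(c['mtx'],np.c_[u,v,np.ones(len(u))].T)*d).T
    X=(X-c['t'])@c['R']; return X[((X>lo)&(X<hi)).all(1)]
def cyl(X,x0):
    """fit a capped cylinder; x0 = centre(3), axis(3) towards the closed bottom"""
    def f(q):
        a=q[3:]/np.linalg.norm(q[3:]); r=X-q[:3]; h=r@a; rad=np.linalg.norm(r-np.outer(h,a),axis=1)
        dr=rad-.0245; dh=np.abs(h)-.0345
        return np.r_[np.where((dr>0)&(dh>0),np.hypot(dr,dh),np.maximum(dr,dh)),.001*(np.linalg.norm(q[3:])-1)]
    r=least_squares(f,x0,loss='soft_l1',f_scale=.003); q=r.x; q[3:]/=np.linalg.norm(q[3:]); return q,np.median(abs(r.fun))
if __name__=='__main__':
    c=dict(np.load('pics/side.npz'))
    X=cloud(c,[.48,-.38,.02],[.57,-.27,.09]); print(len(X),X.min(0),X.max(0))
    T=X[X[:,2]>.066]; print('b1 top mean',T.mean(0),len(T)); print(cyl(X,[.523,-.325,.037,0,0,1]))
    X=cloud(c,[.59,-.32,.012],[.725,-.2,.1]); X=X[~((X[:,0]>.70)&(X[:,1]>-.235))]; print(len(X)); print(cyl(X,[.66,-.26,.045,.7,0,.7]))
E
python3 fit.py
```

```text
705 [ 0.49880292 -0.34910677  0.02007924] [ 0.54687759 -0.29919931  0.07312867]
b1 top mean [ 0.52300142 -0.3255667   0.07001195] 389
(array([ 0.52242571, -0.3229341 ,  0.0358458 ,  0.00212323,  0.0067039 ,
        0.99997527]), np.float64(0.0005596523749935613))
920
(array([ 0.67070653, -0.26175122,  0.04014458,  0.6782234 ,  0.10344688,
        0.72753815]), np.float64(0.001016140481299166))
```

Run:
```python
from h import *
b=np.array([.5225,-.3245]); az=np.arctan2(b[1],b[0])
C=np.array([.415,-.2575,.0]); az2=np.arctan2(C[1],C[0]); m=np.array([np.cos(az2),np.sin(az2),0])
R1=tilt(az,flip=0); R2=tilt(az2,flip=1); R3=tilt(az2+np.pi,flip=0)
pick=tcp([b[0],b[1],.042],R1); lay=tcp(C+[0,0,.0255],R2)
up=np.array([0,0,.11])
for p,r in((pick,R1),(pick+up,R1),(pick+up,tilt(az,flip=1)),(lay+up,R2),(lay,R2)): print(np.round(arm.ik(p,r),2))
arm.move_gripper(.84,effort=15)
arm.movep([.42,-.28,.36],down(0)); arm.movep(pick-.09*R1[:,2]+[0,0,.06],R1); print(np.round(arm.read_joint_positions(),2))
arm.move_linear(pick-.09*R1[:,2],vel=.15)
print('hit',arm.move_linear(pick,vel=.1,max_force=6))
arm.move_gripper(0,effort=15); print(arm.read_grip_width()*.091,arm.read_gripper_force())
arm.move_linear(pick+up,vel=.12); print(arm.read_grip_width()*.091)
arm.movep(lay+up,R2); print(np.round(arm.read_joint_positions(),2))
c=cap('side'); save(c,'side8.png',(130,200,300,328),4.5)
```

```text
[-0.59  0.46  2.32  3.09  0.43  1.6 ]
[-0.59  0.23  2.21  2.89  0.09  1.8 ]
[-0.59  0.23  2.21  2.89  0.09 -1.35]
[-0.6   0.09  2.48  2.99  0.22 -1.46]Traceback (most recent call last):
  File "<stdin>", line 7, in <module>
    return _wrapfunc(a, 'round', decimals=decimals, out=out)
    return _wrapit(obj, method, *args, **kwds)
    result = getattr(arr, method)(*args, **kwds)
TypeError: unsupported operand type(s) for *: 'NoneType' and 'float'
```

Run:
```python
from h import *
b=np.array([.5225,-.3245]); az=np.arctan2(b[1],b[0])
C=np.array([.510,-.3165,.0]); az2=np.arctan2(C[1],C[0])
R1=tilt(az,flip=0); R2=tilt(az2,flip=1)
pick=tcp([b[0],b[1],.042],R1); lay=tcp(C+[0,0,.0285],R2)
up=np.array([0,0,.09])
for p,r in((pick,R1),(pick+up,R1),(pick+up,tilt(az,flip=1)),(lay+up,R2),(lay,R2)): print(np.round(arm.ik(p,r),2))
arm.move_gripper(.84,effort=15)
arm.movep([.42,-.28,.36],down(0)); arm.movep(pick-.08*R1[:,2]+[0,0,.05],R1); print(np.round(arm.read_joint_positions(),2))
arm.move_linear(pick-.08*R1[:,2],vel=.15)
print('hit',arm.move_linear(pick,vel=.1,max_force=6))
arm.move_gripper(0,effort=15); print(arm.read_grip_width()*.091,arm.read_gripper_force())
arm.move_linear(pick+up,vel=.12); print(arm.read_grip_width()*.091)
arm.movep(lay+up,R2); print(np.round(arm.read_joint_positions(),2),arm.read_clock())
c=cap('side'); save(c,'side8.png',(130,200,300,328),4.5)
```

```text
[-0.59  0.46  2.32  3.09  0.43  1.6 ]
[-0.59  0.27  2.23  3.    0.15  1.69]
[-0.59  0.27  2.23  3.    0.15 -1.45]
[-0.59  0.28  2.28  3.03  0.2  -1.49]
[-0.59  0.48  2.37  3.1   0.49 -1.55]
[-0.59  0.16  2.33  2.95  0.13  1.73]
hit False
0.050740164124993464 15.000299345701933
0.050850529063907766
[-0.59  0.28  2.28  3.03  0.2  -1.48] 56.9333
```

View pics/side8.png

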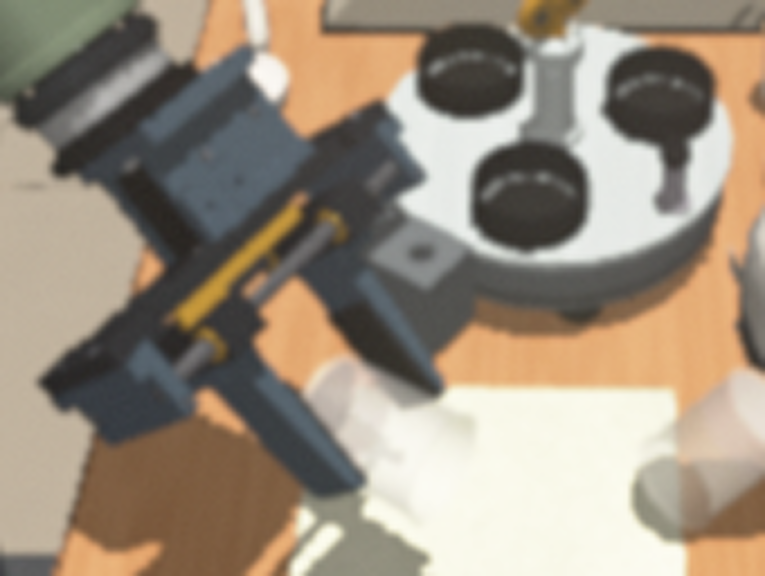

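Flip worked: the mouth now points forward (lip near (440,450)). I'll lay it down, back off and fit its resting pose.

Run:
```python
from h import *
from fit import *
C=np.array([.510,-.3165,.0]); az2=np.arctan2(C[1],C[0]); m=np.array([np.cos(az2),np.sin(az2),0])
R2=tilt(az2,flip=1); lay=tcp(C+[0,0,.0265],R2)
print('hit',arm.move_linear(lay,vel=.06,max_force=4),arm.read_ee_pos()-lay,arm.read_force())
arm.move_gripper(.75); arm.wait(.2)
arm.move_linear(lay-.09*R2[:,2],vel=.12); arm.move_linear(lay-.09*R2[:,2]+[0,0,.1],vel=.2)
arm.movep([.42,-.20,.36],down(0)); arm.wait(.2)
c=cap('side'); save(c,'side9.png',(180,250,300,340),6)
X=cloud(c,[.44,-.39,.014],[.58,-.24,.1]); print(len(X),X.min(0),X.max(0)); q,e=cyl(X,np.r_[C[0],C[1],.027,-m]); print(q,e,'expected',C+.0025*m,-m)
```

```text
hit True [-2.91296439e-04 -9.29217957e-06  4.37445622e-03] [-2.3402264   1.80965895  4.93085239]Traceback (most recent call last):
  File "<stdin>", line 7, in <module>
host.MotionError: the arm cannot follow that straight line within its joint ranges
```

Run:
```python
from h import *
from fit import *
C=np.array([.510,-.3165,.0]); az2=np.arctan2(C[1],C[0]); m=np.array([np.cos(az2),np.sin(az2),0])
p=arm.read_ee_pos(); arm.move_linear(p+[0,0,.09],vel=.1)
arm.movep([.42,-.20,.36],down(0)); arm.wait(.2)
c=cap('side'); save(c,'side9.png',(180,250,300,340),6)
X=cloud(c,[.44,-.39,.014],[.58,-.24,.1]); print(len(X),X.min(0),X.max(0)); q,e=cyl(X,np.r_[C[0],C[1],.027,-m]); print(q,e,'expected',C+.0025*m,-m)
```

```text
Traceback (most recent call last):
host.MotionError: the arm cannot follow that straight line within its joint ranges
```

Run:
```python
from h import *
from fit import *
C=np.array([.510,-.3165,.0]); az2=np.arctan2(C[1],C[0]); m=np.array([np.cos(az2),np.sin(az2),0])
p=arm.read_ee_pos(); print(p,np.round(arm.read_joint_positions(),2))
for h in(.085,.07,.055):
    try: arm.move_linear(p+[0,0,h],vel=.1); break
    except arm.MotionError: print('no',h)
else: raise SystemExit
arm.movep([.42,-.20,.36],down(0)); arm.wait(.2)
c=cap('side'); save(c,'side9.png',(180,250,300,340),6)
X=cloud(c,[.44,-.39,.014],[.58,-.24,.1]); print(len(X),X.min(0),X.max(0)); q,e=cyl(X,np.r_[C[0],C[1],.027,-m]); print(q,e,'expected',C+.0025*m,-m)
```

```text
[ 0.44962838 -0.27905961  0.09794699] [-0.59  0.27  2.44  3.07  0.36 -1.53]
no 0.085
776 [ 0.46797412 -0.36516194  0.01412324] [ 0.54919149 -0.29262222  0.05453912]
[ 0.50829152 -0.32521874  0.0267874  -0.84179554  0.53978072 -0.0041282 ] 0.00075730943843395 expected [ 0.5121242  -0.31781825  0.        ] [-0.84967878  0.52730065 -0.        ]
```

```bash
ls pics | grep side9
```

```text
side9.png
```

```bash
cat >> h.py <<'E'
def grab_and_place(center,bot,th,pk,azp,rise,floor=.057,width=.84,go=True,hg=.022,clear=.09):
    """grasp a beaker (centre, axis to its bottom) hg from the mouth so that it comes out mouth-up with
    the tool th below horizontal at azimuth azp; place on pk"""
    m=-np.array(bot)/np.linalg.norm(bot); cr=np.array(center)+(.0345-hg)*m
    h=-m*[1,1,0]; h=h/np.linalg.norm(h); n=h-(h@m)*m; n/=np.linalg.norm(n)   # perpendicular to m, leaning to -m horizontally
    if n[2]>0: n=-n
    d=-np.sin(th)*m+np.cos(th)*n
    if d[2]>0: raise SystemExit('tool would point up')
    best=None
    for F in(0,1):
        y=np.cross(d,m); y/=np.linalg.norm(y); y=-y if F else y
        R3=np.c_[np.cross(y,d),y,d]
        for G in(0,1):
            R4=tilt(azp,th,G)
            if (R4@R3.T@m)[2]<.99: continue
            a=np.array(rise); g=tcp(cr,R3); pl=tcp([pk[0],pk[1],floor+.069-hg],R4); cl=np.array([0,0,clear])
            js=[arm.ik(g-.07*d,R3),arm.ik(g,R3),arm.ik(g+a,R3),arm.ik(pl+cl,R4),arm.ik(pl,R4)]
            print(F,G,[None if j is None else np.round(j,2) for j in js])
            if all(j is not None for j in js): best=best or (R3,R4,g,pl,a,cl,d)
    return best
E
python3 - <<'E'
from h import *
ctr=[.5083,-.3245,.0275]; bot=[-.842,.540,0]; pk=[.5765,-.1175]
for azp in(45,60,75,90): print(azp); r=grab_and_place(ctr,bot,np.pi/4,pk,np.radians(azp),[0,0,.12]); print(r is not None, r and r[6])
print(arm.read_clock())
E
```

```text
45
0 1 [None, None, None, array([-0.62,  0.32,  1.92,  0.97,  1.01, -0.42]), array([-0.62,  0.45,  2.01,  1.1 ,  0.9 , -0.65])]
1 0 [None, None, None, None, array([-0.62,  0.45,  2.01,  1.1 ,  0.9 ,  2.49])]
False None
60
0 1 [None, None, None, array([-0.62,  0.4 ,  1.78,  0.85,  1.21, -0.52]), array([-0.62,  0.52,  1.87,  0.92,  1.08, -0.69])]
1 0 [None, None, None, None, array([-0.62,  0.52,  1.87,  0.92,  1.08,  2.45])]
False None
75
0 1 [None, None, None, array([-0.6 ,  0.49,  1.64,  0.74,  1.4 , -0.62]), array([-0.6 ,  0.59,  1.72,  0.78,  1.26, -0.75])]
1 0 [None, None, None, array([-0.6 ,  0.49,  1.64,  0.74,  1.4 ,  2.52]), array([-0.6 ,  0.59,  1.72,  0.78,  1.26,  2.39])]
False None
90
0 1 [None, None, None, array([-0.56,  0.56,  1.49,  0.64,  1.57, -0.72]), array([-0.56,  0.65,  1.58,  0.65,  1.43, -0.83])]
1 0 [None, None, None, array([-0.56,  0.56,  1.49,  0.64,  1.57,  2.42]), array([-0.56,  0.65,  1.58,  0.65,  1.43,  2.31])]
False None
63.3917
```

```bash
python3 - <<'E'
s=open('h.py').read()
a=s.index("    h=-m*[1,1,0]"); b=s.index("    d=-np.sin(th)*m")
s=s[:a]+"    n=-np.array([0,0,1.])+m[2]*m; n/=np.linalg.norm(n)   # most downward direction across the axis\n"+s[b:]
open('h.py','w').write(s)
E
python3 - <<'E'
from h import *
ctr=[.5083,-.3245,.0275]; bot=[-.842,.540,0]; pk=[.5765,-.1175]
for th in (30,45):
  for azp in(60,90): print(th,azp); r=grab_and_place(ctr,bot,np.radians(th),pk,np.radians(azp),[0,0,.12]); print(r is not None, r and r[6])
print('lean')
for th in(20,25):
  for azp in(-25,0): print(th,azp); r=grab_and_place([.6707,-.2625,.041],[.678,.103,.7275],np.radians(th),[.5380,-.0095],np.radians(azp),[0,0,.12]); print(r is not None, r and r[6])
E
```

```text
30 60
0 1 [array([-0.58,  0.82,  1.12, -0.01,  1.72,  1.56]), array([-0.58,  0.82,  1.29, -0.01,  1.56,  1.56]), array([-0.58,  0.72,  1.17, -0.01,  1.77,  1.56]), array([-0.71,  0.49,  1.84,  1.06,  1.34, -0.75]), array([-0.71,  0.62,  1.9 ,  1.11,  1.25, -0.93])]
1 0 [array([-0.58,  0.82,  1.12, -0.01,  1.72, -1.58]), array([-0.58,  0.82,  1.29, -0.01,  1.56, -1.58]), array([-0.58,  0.72,  1.17, -0.01,  1.77, -1.58]), array([-0.71,  0.49,  1.84,  1.06,  1.34,  2.39]), array([-0.71,  0.62,  1.9 ,  1.11,  1.25,  2.21])]
True [-0.42088133  0.26992389 -0.8660254 ]
30 90
0 1 [array([-0.58,  0.82,  1.12, -0.01,  1.72,  1.56]), array([-0.58,  0.82,  1.29, -0.01,  1.56,  1.56]), array([-0.58,  0.72,  1.17, -0.01,  1.77,  1.56]), array([-0.62,  0.67,  1.48,  0.79,  1.72, -0.81]), array([-0.62,  0.77,  1.55,  0.78,  1.6 , -0.93])]
1 0 [array([-0.58,  0.82,  1.12, -0.01,  1.72, -1.58]), array([-0.58,  0.82,  1.29, -0.01,  1.56, -1.58]), array([-0.58,  0.72,  1.17, -0.01,  1.77, -1.58]), array([-0.62,  0.67,  1.48,  0.79,  1.72,  2.33]), array([-0.62,  0.77,  1.55,  0.78,  1.6 ,  2.21])]
True 
[... 2353 characters left out ...]
09,  1.18, -1.45]), array([-0.74,  0.81,  2.16,  2.2 ,  1.15, -1.43]), array([-0.74,  0.56,  2.13,  2.07,  1.  , -1.16]), array([0.36, 0.23, 2.46, 4.18, 0.85, 1.14]), array([0.36, 0.5 , 2.56, 3.97, 1.08, 1.5 ])]
True [ 0.93860646  0.14259066 -0.31414298]
25 0
0 1 [array([-0.86,  0.75,  2.26,  2.09,  1.18,  1.69]), array([-0.74,  0.81,  2.16,  2.2 ,  1.15,  1.71]), array([-0.74,  0.56,  2.13,  2.07,  1.  ,  1.98]), array([-0.09,  0.17,  2.56,  3.02,  0.73, -1.52]), None]
1 0 [array([-0.86,  0.75,  2.26,  2.09,  1.18, -1.45]), array([-0.74,  0.81,  2.16,  2.2 ,  1.15, -1.43]), array([-0.74,  0.56,  2.13,  2.07,  1.  , -1.16]), array([-0.09,  0.17,  2.56,  3.02,  0.73,  1.62]), None]
False None
```

```bash
cat >> h.py <<'E'
def carry(r,eff=15,width=.84):
    R3,R4,g,pl,a,cl,d=r
    arm.move_gripper(width,effort=eff); arm.movep(g-.07*d+[0,0,.06],R3); arm.move_linear(g-.07*d,vel=.15)
    print('hit',arm.move_linear(g,vel=.08,max_force=6),arm.read_ee_pos()-g)
    arm.move_gripper(0,effort=eff); print('w',arm.read_grip_width()*.091)
    e=arm.read_ee_pos(); arm.move_linear(e+a,vel=.12); print('w',arm.read_grip_width()*.091); 
    arm.movep(pl+cl,R4); print(np.round(arm.read_joint_positions(),2),arm.read_clock())
def setdown(r):
    R3,R4,g,pl,a,cl,d=r
    arm.move_linear(pl+[0,0,.02],vel=.1)
    print('hit',arm.move_linear(pl-[0,0,.006],vel=.03,max_force=4),'dz',(arm.read_ee_pos()-pl).round(4),arm.read_force().round(1))
E
python3 - <<'E'
from h import *
r=grab_and_place([.5083,-.3245,.0275],[-.842,.540,0],np.radians(30),[.5765,-.1175],np.radians(90),[0,0,.12])
carry(r)
c=cap('side'); save(c,'side10.png',(150,180,310,300),5)
E
```

```text
0 1 [array([-0.58,  0.82,  1.12, -0.01,  1.72,  1.56]), array([-0.58,  0.82,  1.29, -0.01,  1.56,  1.56]), array([-0.58,  0.72,  1.17, -0.01,  1.77,  1.56]), array([-0.62,  0.67,  1.48,  0.79,  1.72, -0.81]), array([-0.62,  0.77,  1.55,  0.78,  1.6 , -0.93])]
1 0 [array([-0.58,  0.82,  1.12, -0.01,  1.72, -1.58]), array([-0.58,  0.82,  1.29, -0.01,  1.56, -1.58]), array([-0.58,  0.72,  1.17, -0.01,  1.77, -1.58]), array([-0.62,  0.67,  1.48,  0.79,  1.72,  2.33]), array([-0.62,  0.77,  1.55,  0.78,  1.6 ,  2.21])]
hit False [ 0.00047975 -0.00033809  0.00046946]
w 0.04788110297081384
w 0.04813238973907557
[-0.62  0.67  1.48  0.79  1.72 -0.81] 70.825
```

Run:
```python
from h import *
from fit import *
r=grab_and_place([.5083,-.3245,.0275],[-.842,.540,0],np.radians(30),[.5765,-.1175],np.radians(90),[0,0,.12])
# the IK order is the same choice (F=0) as when it was picked
r2=grab_and_place([.5083,-.3245,.0275],[-.842,.540,0],np.radians(30),[.5765,-.1175],np.radians(90),[0,0,.12]); setdown(r)
```

```text
0 1 [array([-0.58,  0.82,  1.12, -0.01,  1.72,  1.56]), array([-0.58,  0.82,  1.29, -0.01,  1.56,  1.56]), array([-0.58,  0.72,  1.17, -0.01,  1.77,  1.56]), array([-0.62,  0.67,  1.48,  0.79,  1.72, -0.81]), array([-0.62,  0.77,  1.55,  0.78,  1.6 , -0.93])]
1 0 [array([-0.58,  0.82,  1.12, -0.01,  1.72, -1.58]), array([-0.58,  0.82,  1.29, -0.01,  1.56, -1.58]), array([-0.58,  0.72,  1.17, -0.01,  1.77, -1.58]), array([-0.62,  0.67,  1.48,  0.79,  1.72,  2.33]), array([-0.62,  0.77,  1.55,  0.78,  1.6 ,  2.21])]
0 1 [array([-0.58,  0.82,  1.12, -0.01,  1.72,  1.56]), array([-0.58,  0.82,  1.29, -0.01,  1.56,  1.56]), array([-0.58,  0.72,  1.17, -0.01,  1.77,  1.56]), array([-0.62,  0.67,  1.48,  0.79,  1.72, -0.81]), array([-0.62,  0.77,  1.55,  0.78,  1.6 , -0.93])]
1 0 [array([-0.58,  0.82,  1.12, -0.01,  1.72, -1.58]), array([-0.58,  0.82,  1.29, -0.01,  1.56, -1.58]), array([-0.58,  0.72,  1.17, -0.01,  1.77, -1.58]), array([-0.62,  0.67,  1.48,  0.79,  1.72,  2.33]), array([-0.62,  0.77,  1.55,  0.78,  1.6 ,  2.21])]
hit True dz [-0.0001  0.0003 -0.0028] [ 0.3 -1.3  2.8]
```

It touched the floor within 3 mm of nominal. I'll release, retreat, and re-measure both beakers.

Run:
```python
from h import *
from fit import *
arm.move_gripper(.70); arm.wait(.2); p=arm.read_ee_pos(); R=arm.read_eef_rot()
arm.move_linear(p-.07*R[:,2],vel=.12); arm.move_linear(p-.07*R[:,2]+[0,0,.1],vel=.2)
arm.movep([.40,-.2,.38],down(0)); arm.wait(.2)
c=cap('side'); 
X=cloud(c,[.535,-.16,.084],[.62,-.08,.15]); print('placed',len(X),X.min(0),X.max(0),cyl(X,[.5765,-.1175,.0915,0,0,-1.]))
X=cloud(c,[.59,-.32,.012],[.725,-.2,.1]); X=X[~((X[:,0]>.70)&(X[:,1]>-.235))]; print('lean',len(X),cyl(X,[.67,-.26,.04,.7,.1,.7]))
save(c,'side11.png',(180,180,310,330),4); print(arm.read_clock())
```

```text
placed 490 [ 0.55197292 -0.14215932  0.08412642] [ 0.60058372 -0.08777835  0.12772654] (array([ 0.57640959, -0.11630323,  0.09172316, -0.00496089, -0.00125923,
       -0.9999869 ]), np.float64(0.0008863867866734931))
lean 921 (array([ 0.6706772 , -0.26170597,  0.04016201,  0.67467601,  0.09506684,
        0.73196624]), np.float64(0.0010337570628788997))
75.6417
```

Beaker 1 stands upright, centred in the pocket (axis at (.576,-.116), mouth at z .126). Next is the leaning beaker, in a single grasp.

Run:
```python
from h import *
for th,azp in((25,-25),(25,-30)):
    r=grab_and_place([.6707,-.2622,.0405],[.675,.097,.7315],np.radians(th),[.5375,-.0090],np.radians(azp),[-.03,0,.12])
    if not r: continue
    R3,R4,g,pl,a,cl,d=r
    for h in(.06,.12,.18): print(h,arm.ik(g-.07*d+[0,0,h],R3))
    break
arm.move_gripper(.69,effort=15)
arm.movep([.45,-.3,.33],down(0))
arm.movep(g-.07*d+[0,0,.12],R3); print(np.round(arm.read_joint_positions(),2)); arm.move_linear(g-.07*d,vel=.12)
print('hit',arm.move_linear(g,vel=.06,max_force=6),arm.read_ee_pos()-g)
arm.move_gripper(0,effort=15); print('w',arm.read_grip_width()*.091,arm.read_force())
c=cap('side'); save(c,'a.png',(200,200,330,330),4)
arm.move_linear(arm.read_ee_pos()+a,vel=.08); print('w',arm.read_grip_width()*.091,arm.read_clock())
c=cap('side'); save(c,'b.png',(200,180,330,310),4); c=cap('scene'); save(c,'c.png',(230,150,400,250),4)
```

```text
0 1 [array([-0.86,  0.76,  2.27,  2.11,  1.2 ,  1.68]), array([-0.74,  0.81,  2.17,  2.22,  1.16,  1.7 ]), array([-0.78,  0.55,  2.19,  2.06,  1.04,  1.94]), array([ 0.36,  0.23,  2.46,  4.18,  0.85, -2.  ]), array([ 0.36,  0.5 ,  2.56,  3.97,  1.08, -1.64])]
1 0 [array([-0.86,  0.76,  2.27,  2.11,  1.2 , -1.47]), array([-0.74,  0.81,  2.17,  2.22,  1.16, -1.44]), array([-0.78,  0.55,  2.19,  2.06,  1.04, -1.2 ]), array([0.36, 0.23, 2.46, 4.18, 0.85, 1.14]), array([0.36, 0.5 , 2.56, 3.97, 1.08, 1.5 ])]
0.06 [-0.85506402  0.61971821  2.253921    2.05021036  1.1214492   1.82036734]
0.12 [-0.85506402  0.48960276  2.22048442  1.97218413  1.05154605  1.98754603]
0.18 [-0.85506402  0.37200946  2.16943067  1.87521859  0.99306675  2.17305029]
[-0.85  0.49  2.22  1.97  1.05  1.99]
hit False [-2.58620376e-04 -1.32461809e-04  6.80405370e-05]
w 0.0481760329943689 [-1.33355837 -1.23590172  1.20813957]
w 0.048062476081077554 83.225
```

```bash
cat > wp.py <<'E'
from h import *
from scipy.spatial.transform import Rotation as Ro, Slerp
r=grab_and_place([.6707,-.2622,.0405],[.675,.097,.7315],np.radians(25),[.5375,-.0090],np.radians(-25),[-.03,0,.12])
R3,R4,g,pl,a,cl,d=r
E
python3 - <<'E'
from wp import *
e=arm.read_ee_pos(); ang=Ro.from_matrix(R3.T@R4).magnitude(); print('angle',ang)
S=Slerp([0,1],Ro.from_matrix([R3,R4]))
for zc in(.1,.14,.18):
  A=(e+OFF*R3[:,2]); A[2]=.047+.057+zc; A[0]=.56; B=pl+OFF*R4[:,2]+[0,0,zc]; out=[]
  for s in np.linspace(0,1,6):
    R=S(s).as_matrix(); j=arm.ik(tcp(A+(B-A)*s,R),R); out.append(None if j is None else np.round(j,2))
  print(zc,*out,sep='\n')
E
```

```text
0 1 [array([-0.86,  0.76,  2.27,  2.11,  1.2 ,  1.68]), array([-0.74,  0.81,  2.17,  2.22,  1.16,  1.7 ]), array([-0.78,  0.55,  2.19,  2.06,  1.04,  1.94]), array([ 0.36,  0.23,  2.46,  4.18,  0.85, -2.  ]), array([ 0.36,  0.5 ,  2.56,  3.97,  1.08, -1.64])]
1 0 [array([-0.86,  0.76,  2.27,  2.11,  1.2 , -1.47]), array([-0.74,  0.81,  2.17,  2.22,  1.16, -1.44]), array([-0.78,  0.55,  2.19,  2.06,  1.04, -1.2 ]), array([0.36, 0.23, 2.46, 4.18, 0.85, 1.14]), array([0.36, 0.5 , 2.56, 3.97, 1.08, 1.5 ])]
angle 2.931974948571547
0.1
[-0.91  0.4   2.27  1.89  1.06  2.05]
[-0.78  0.27  2.28  1.84  0.82  1.65]
[-0.57  0.14  2.32  1.95  0.51  1.17]
[-0.27  0.08  2.36  2.81  0.24 -0.03]
[ 0.07  0.1   2.4   4.01  0.46 -1.54]
[ 0.36  0.2   2.45  4.21  0.83 -2.05]
0.14
[-0.91  0.32  2.22  1.83  1.02  2.18]
[-0.78  0.19  2.23  1.72  0.79  1.82]
[-0.57  0.07  2.26  1.71  0.48  1.44]
[-0.27  0.    2.29  2.4   0.11  0.39]
[ 0.07  0.02  2.34  4.29  0.39 -1.84]
[ 0.36  0.11  2.39  4.35  0.77 -2.24]
0.18
[-0.91  0.24  2.18  1.75  1.    2.32]
[-0.78  0.12  2.18  1.6   0.78  2.  ]
[-0.57  0.01  2.19  1.46  0.48  1.71]
[-0.27 -0.06  2.22  1.03  0.09  1.76]
None
None
```

Run:
```python
from wp import *
e=arm.read_ee_pos(); S=Slerp([0,1],Ro.from_matrix([R3,R4]))
A=e+OFF*R3[:,2]; A[2]=.047+.057+.14; A[0]=.56; B=pl+OFF*R4[:,2]+[0,0,.14]
for s in np.linspace(0,1,6):
    R=S(s).as_matrix(); arm.movep(tcp(A+(B-A)*s,R),R)
print(arm.read_grip_width()*.091,arm.read_clock(),np.round(arm.read_joint_positions(),2))
arm.move_linear(pl+[0,0,.05],vel=.12)
c=cap('side'); d1=c['color'][170:300,190:320]
c2=arm.capture('scene'); d2=c2['color'][150:280,230:360]
im=np.hstack([cv2.resize(x[:,:,::-1],(390,390),interpolation=cv2.INTER_CUBIC) for x in(d1,d2)]); cv2.imwrite('pics/m1.png',im)
```

```text
0 1 [array([-0.86,  0.76,  2.27,  2.11,  1.2 ,  1.68]), array([-0.74,  0.81,  2.17,  2.22,  1.16,  1.7 ]), array([-0.78,  0.55,  2.19,  2.06,  1.04,  1.94]), array([ 0.36,  0.23,  2.46,  4.18,  0.85, -2.  ]), array([ 0.36,  0.5 ,  2.56,  3.97,  1.08, -1.64])]
1 0 [array([-0.86,  0.76,  2.27,  2.11,  1.2 , -1.47]), array([-0.74,  0.81,  2.17,  2.22,  1.16, -1.44]), array([-0.78,  0.55,  2.19,  2.06,  1.04, -1.2 ]), array([0.36, 0.23, 2.46, 4.18, 0.85, 1.14]), array([0.36, 0.5 , 2.56, 3.97, 1.08, 1.5 ])]
0.04834219608005331 88.1333 [ 0.36  0.11  2.39  4.35  0.77 -2.24]
```

View pics/m1.png

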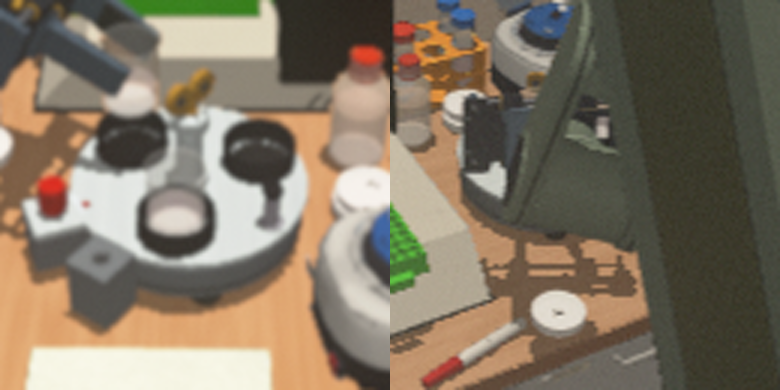

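Beaker 1 sits in the near pocket. Beaker 2 hangs mouth-up over the left pocket (bottom at (130,100)), and the pin is in. I'll fit the hanging beaker and the pocket position, then lower.

Run:
```python
from wp import *
from fit import *
c=dict(np.load('pics/side.npz'))
X=cloud(c,[.49,-.06,.1],[.58,.04,.132]); print(len(X),X.min(0),X.max(0),cyl(X,[.5375,-.009,.1415,0,0,-1.]))
setdown(r); print(arm.read_clock())
```

```text
0 1 [array([-0.86,  0.76,  2.27,  2.11,  1.2 ,  1.68]), array([-0.74,  0.81,  2.17,  2.22,  1.16,  1.7 ]), array([-0.78,  0.55,  2.19,  2.06,  1.04,  1.94]), array([ 0.36,  0.23,  2.46,  4.18,  0.85, -2.  ]), array([ 0.36,  0.5 ,  2.56,  3.97,  1.08, -1.64])]
1 0 [array([-0.86,  0.76,  2.27,  2.11,  1.2 , -1.47]), array([-0.74,  0.81,  2.17,  2.22,  1.16, -1.44]), array([-0.78,  0.55,  2.19,  2.06,  1.04, -1.2 ]), array([0.36, 0.23, 2.46, 4.18, 0.85, 1.14]), array([0.36, 0.5 , 2.56, 3.97, 1.08, 1.5 ])]
144 [ 0.51265966 -0.058546    0.10122981] [ 0.57821635 -0.01178599  0.13144213] (array([ 0.53038973, -0.00308102,  0.13410068,  0.38886206, -0.31645231,
       -0.8652423 ]), np.float64(0.0015561053894913024))
hit True dz [0.0005 0.0001 0.0018] [1.4 0.5 1.5]
90.2083
```

Run:
```python
from h import *
from fit import *
arm.move_gripper(.68); arm.wait(.2); p=arm.read_ee_pos(); R=arm.read_eef_rot()
for k in(.09,.07,.05):
    try: arm.move_linear(p-k*R[:,2],vel=.12); break
    except arm.MotionError: print('no',k)
try: arm.move_linear(arm.read_ee_pos()+[0,0,.06],vel=.15)
except arm.MotionError: print('no up')
print(arm.read_ee_pos(),np.round(arm.read_joint_positions(),2))
q=np.array(arm.read_joint_positions()); q[1]-=.35; q[2]-=.1; arm.set_joints(q); print(arm.read_ee_pos())
arm.wait(.3); c=cap('side')
for n,pk in(('b2',[.5375,-.009]),('b1',[.5765,-.1163])):
    X=cloud(c,[pk[0]-.032,pk[1]-.035,.084],[pk[0]+.032,pk[1]+.035,.14]); print(n,len(X),X.min(0).round(3),X.max(0).round(3),cyl(X,[*pk,.0915,0,0,-1.]))
w=np.array([.1]) ; print(arm.read_clock())
```

```text
no 0.09
no 0.07
[0.48760145 0.01436223 0.19140608] [ 0.49  0.22  2.53  4.27  0.92 -1.97]
[0.48085622 0.0108888  0.38552684]
b2 409 [ 0.51  -0.035  0.085] [0.56  0.02  0.128] (array([ 0.5353178 , -0.00817547,  0.12045383, -0.00913727,  0.02037051,
       -0.99975075]), np.float64(0.0009586606088349096))
b1 494 [ 0.55  -0.143  0.084] [ 0.601 -0.089  0.127] (array([ 0.57644921, -0.11618159,  0.09128489,  0.00703119,  0.00354008,
       -0.99996901]), np.float64(0.0008536716582654182))
93.1167
```

Both stand mouth-up at full depth. I'll check the key angle and pin height with image code before handing in.

Run:
```python
from h import *
from fit import *
c=dict(np.load('pics/side.npz'))
def hsvmask(im,lo,hi): return cv2.inRange(cv2.cvtColor(im,cv2.COLOR_RGB2HSV),lo,hi)
# pin head: red points near the lock hole
X=cloud(c,[.45,-.115,.062],[.50,-.07,.12]); print('pin top pts',len(X),X.max(0),X[X[:,2]>.083].mean(0))
arm.movep([AX[0]-.079,AX[1],.29],down(-np.pi/2))
p,R=arm.read_ee_pos(),arm.read_eef_rot(); w=arm.capture('wrist'); arm.move_linear(p+[-.1,-.1,.05],vel=.25)
def ang(w,p,R):
    m=hsvmask(w['color'],(12,110,60),(30,255,255))
    v,u=np.nonzero(m); k=(abs(u-252)<45)&(abs(v-104)<45); Q=np.array([wworld(w,p,R,a,b,.155)[:2] for a,b in zip(u[k],v[k])])
    Q=Q[np.linalg.norm(Q-AX,axis=1)<.034]; _,s,V=np.linalg.svd(Q-Q.mean(0),full_matrices=False); return len(Q),Q.mean(0),s,np.arctan2(V[0,1],V[0,0])%np.pi
w0=dict(np.load('pics/w2.npz')); print('before',ang(w0,w0['p'],w0['rot'])); print('after',ang(w,p,R),'expect at 7.0:',(-1.437-7)%np.pi)
```

```text
pin top pts 122 [ 0.48630529 -0.07784527  0.09081686] [ 0.47385447 -0.09501958  0.08707855]
before (553, array([ 0.58969394, -0.05394416]), array([0.33631685, 0.05909961]), np.float64(1.6957125418951664))
after (462, array([ 0.58988508, -0.0531493 ]), array([0.30572017, 0.05387214]), np.float64(0.8111534324421878)) expect at 7.0: 0.98777796076938
```

The key has turned about 7.17 rad and the pin is home (head top near z 0.088). I felt no clear stop, so I'll regrip the key and try for it gently.

Run:
```python
from h import *
g=.811-np.pi/2; t=np.array([.5887,-.0530,.155])
arm.move_gripper(.35,effort=40); arm.movep(t+[0,0,.1],down(g)); print(arm.move_linear(t,vel=.1,max_force=8))
arm.move_gripper(0,effort=40); print('w',arm.read_grip_width()*.091,arm.read_torque())
q=np.array(arm.read_joint_positions()); j0=q[5]
for i in range(1,6):
    q[5]=j0+.08*i; arm.set_joints(q); tq=arm.read_torque(); print(round(.08*i,2),round(arm.read_joint_positions()[5]-j0,3),tq.round(3),round(arm.read_grip_width()*.091,5))
    if abs(tq[2])>.5 or arm.read_grip_width()*.091>.0095: break
arm.move_gripper(.35); e=arm.read_ee_pos(); arm.move_linear([e[0],e[1],.27],vel=.2)
arm.movep([AX[0]-.079,AX[1],.29],down(-np.pi/2))
p,R=arm.read_ee_pos(),arm.read_eef_rot(); w=arm.capture('wrist')
m=cv2.inRange(cv2.cvtColor(w['color'],cv2.COLOR_RGB2HSV),(12,110,60),(30,255,255)); v,u=np.nonzero(m); k=(abs(u-252)<45)&(abs(v-104)<45)
Q=np.array([wworld(w,p,R,a,b,.155)[:2] for a,b in zip(u[k],v[k])]); Q=Q[np.linalg.norm(Q-AX,axis=1)<.034]; V=np.linalg.svd(Q-Q.mean(0),full_matrices=False)[2]; print('wing',np.arctan2(V[0,1],V[0,0])%np.pi)
arm.move_linear(p+[-.1,-.1,.05],vel=.25); print(arm.read_clock())
```

```text
False
w 0.007985293497182957 [ 0.03459614 -0.01870358  0.12191964]
0.08 0.078 [ 0.021  0.039 -0.03 ] 0.00806
0.16 0.157 [ 0.205  0.091 -0.05 ] 0.00771
0.24 0.237 [ 0.329  0.221 -0.101] 0.0079
0.32 0.317 [ 0.546  0.303 -0.119] 0.0078
0.4 0.397 [ 0.652  0.464 -0.04 ] 0.00762
wing 0.4128369509906622
104.4417
```

The key turned freely past 7 rad, so the return swings with open fingers must have dragged it back. I'll wind again, lifting clear of the key before each return and watching for the stop.

Run:
```python
from h import *
wing=.4128; tot=0; stop=False; tx=np.array([.5889,-.0530])
arm.move_gripper(.4,effort=40)
for k in range(3):
    c=[]
    for n in range(-3,4):
        g=wing+np.pi/2+n*np.pi
        if abs(g)>4: continue
        j=arm.ik([*tx,.20],down(g))
        if j is not None: c.append((j[5],g))
    g=min(c)[1]; arm.movep([*tx,.24],down(g)); 
    if arm.move_linear([*tx,.155],vel=.12,max_force=8): print('hit'); break
    arm.move_gripper(0,effort=40); q=np.array(arm.read_joint_positions()); j0=q[5]; print('grip',arm.read_grip_width()*.091,'j6',j0)
    while q[5]<2.3:
        q[5]=min(q[5]+.35,2.42); arm.set_joints(q); tq=arm.read_torque(); wd=arm.read_grip_width()*.091; er=q[5]-arm.read_joint_positions()[5]
        print(round(tot+q[5]-j0,2),tq.round(2),round(wd,4),round(er,4))
        if abs(tq[2])>.6 or wd>.0095 or er>.03: stop=True; break
    tot+=q[5]-j0; wing-=q[5]-j0
    arm.move_gripper(.4); arm.wait(.1); e=arm.read_ee_pos(); arm.move_linear([e[0],e[1],.24],vel=.2)
    print('tot',tot,'wing',wing%np.pi,arm.read_clock())
    if stop or tot>5.9: break
```

```text
grip 0.00770968410873819 j6 -2.0930172893643766
0.35 [ 0.69  0.01 -0.08] 0.0078 0.0024
0.7 [ 0.81 -0.02 -0.06] 0.0079 0.0018
1.05 [ 0.98 -0.08 -0.  ] 0.0077 0.0019
1.4 [ 1.13 -0.18 -0.06] 0.0081 0.0019
1.75 [ 1.27 -0.34 -0.08] 0.0078 0.0019
2.1 [ 1.27 -0.43 -0.07] 0.0077 0.0019
2.45 [ 1.26 -0.57  0.01] 0.0077 0.0019
2.8 [ 1.08 -0.74 -0.05] 0.0076 0.0019
3.15 [ 0.88 -0.86 -0.08] 0.008 0.0019
3.5 [ 0.62 -0.81 -0.05] 0.0082 0.0019
3.85 [ 0.48 -0.81 -0.02] 0.0079 0.0019
4.2 [ 0.29 -0.83 -0.02] 0.0076 0.0035
4.51 [ 0.71 -0.54  1.71] 0.0137 0.0081
tot 4.5130172893643765 wing 2.1829680178152095 115.6417
```

The stop was felt clearly (torque 1.7 N m, pads forced open). I'll confirm the key angle against the predicted 0.99 rad, and recheck the pin and beakers.

Run:
```python
from h import *
from fit import *
arm.movep([AX[0]-.079,AX[1],.29],down(-np.pi/2))
p,R=arm.read_ee_pos(),arm.read_eef_rot(); w=arm.capture('wrist')
m=cv2.inRange(cv2.cvtColor(w['color'],cv2.COLOR_RGB2HSV),(12,110,60),(30,255,255)); v,u=np.nonzero(m); k=(abs(u-252)<45)&(abs(v-104)<45)
Q=np.array([wworld(w,p,R,a,b,.155)[:2] for a,b in zip(u[k],v[k])]); Q=Q[np.linalg.norm(Q-AX,axis=1)<.034]; V=np.linalg.svd(Q-Q.mean(0),full_matrices=False)[2]; print('wing',np.arctan2(V[0,1],V[0,0])%np.pi)
arm.move_linear(p+[-.12,-.1,.05],vel=.25); arm.wait(.3); c=cap('side')
for n,pk in(('b2',[.5375,-.009]),('b1',[.5765,-.1163])):
    X=cloud(c,[pk[0]-.032,pk[1]-.035,.084],[pk[0]+.032,pk[1]+.035,.14]); print(n,X.max(0).round(3),cyl(X,[*pk,.0915,0,0,-1.])[0].round(3))
X=cloud(c,[.45,-.115,.062],[.50,-.07,.12]); print('pin',len(X),X.max(0),X[X[:,2]>.083].mean(0))
print('dish',world(c,275/1.5,326/1.5).round(3),'bottle',world(c,468/1.5,284/1.5).round(3),arm.read_clock())
```

```text
wing 2.419486554131475
b2 [0.56  0.02  0.128] [ 0.535 -0.007  0.092 -0.014  0.028 -1.   ]
b1 [ 0.601 -0.089  0.127] [ 0.576 -0.116  0.092  0.002  0.005 -1.   ]
pin 124 [ 0.48606233 -0.08099256  0.09023266] [ 0.47385793 -0.09471835  0.08706647]
dish [0.386 0.05  0.013] bottle [0.749 0.044 0.118] 117.775
```

The key now stands at 2.42 rad. I'll re-test the stop from a different wrist angle to be sure it's the spring's stop.

Run:
```python
from h import *
wing=2.4195; tx=np.array([.5889,-.0530]); c=[]
arm.move_gripper(.4,effort=40)
for n in range(-3,4):
    g=wing+np.pi/2+n*np.pi
    j=arm.ik([*tx,.20],down(g)) if abs(g)<5 else None
    if j is not None: c.append((abs(j[5]),g))
g=min(c)[1]; arm.movep([*tx,.24],down(g)); print(arm.move_linear([*tx,.155],vel=.12,max_force=8))
arm.move_gripper(0,effort=40); q=np.array(arm.read_joint_positions()); j0=q[5]; print('grip',arm.read_grip_width()*.091,'j6',j0)
for s in(.05,.1,.15,.2,.25):
    q[5]=j0+s; arm.set_joints(q); tq=arm.read_torque(); wd=arm.read_grip_width()*.091; print(s,tq.round(2),round(wd,4))
    if abs(tq[2])>.6 or wd>.011: break
q[5]=j0; arm.set_joints(q); print(arm.read_torque().round(2))
arm.move_gripper(.4); arm.wait(.1); e=arm.read_ee_pos(); arm.move_linear([e[0],e[1],.26],vel=.2); print(arm.read_clock())
```

```text
False
grip 0.007944144565230108 j6 -0.9578793193502564
0.05 [ 0.13 -0.22  0.9 ] 0.0088
[ 0.12 -0.22  0.15]
123.1417
```

The stop resists at once from another wrist angle, so the key is fully wound. I'll move clear and hand in.

Run:
```python
from h import *
from fit import *
arm.movep([.42,-.2,.36],down(0)); arm.wait(.5); c=cap('side')
for n,pk in(('b2',[.5375,-.009]),('b1',[.5765,-.1163])):
    X=cloud(c,[pk[0]-.032,pk[1]-.035,.084],[pk[0]+.032,pk[1]+.035,.14]); print(n,X.max(0).round(3),cyl(X,[*pk,.0915,0,0,-1.])[0].round(3))
X=cloud(c,[.45,-.115,.062],[.50,-.07,.12]); print('pin',len(X),X[X[:,2]>.083].mean(0))
print(arm.hand_in())
```

```text
b2 [0.56  0.021 0.128] [ 0.535 -0.008  0.092  0.004  0.012 -1.   ]
b1 [ 0.601 -0.09   0.127] [ 0.576 -0.116  0.092 -0.005  0.002 -1.   ]
pin 126 [ 0.47369668 -0.09410294  0.08693604]
the job is handed in; nothing more can be done
None
```

The job is handed in, with no verdict returned: by my last checks the pin is home through both lugs, the key is wound hard against its stop, and both beakers stand mouth-up in their pockets.

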